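# Uncover a necklace length gauge, set its sprung leg to the mark and cam it shut

### The arm

A 6-joint arm with a two-finger parallel gripper is mounted at the origin on the work surface. World frame = base frame: x ahead of the robot, y to its left, z up, the work surface at z = 0. Lengths are in m, angles in rad, forces in N, time in s.
With the tool pointing down it reaches from about 0.325 to 0.775 m from the base axis. Payload 9.3 kg.
Tool frame: the origin (TCP) lies midway between the tips of the shut fingers; the grasp point (between the pads) lies 19 mm behind it; z points along the fingers, x is the direction in which the jaws open and shut, and the axes are right-handed (so a half turn about z gives the same grasp; the last joint's range is limited). The gripper opens to 85 mm and grips with 20 to 120 N. Pads are 22 mm wide; open, the fingers measure 114 mm over their backs; the gripper's body (76 mm by 85 mm) begins 54 mm behind the grasp point. The pads swing forward as they close: fully open they stand 13 mm farther back than shut.
Start: joints at [1.003, 0.259, 0.021, 1.334, 0, 1.418], TCP at [0.222, 0.503, 0.231] pointing down, gripper open.
Joint ranges: [-3.04, 3.04], [-0.91, 1.82], [-1.04, 1.36], [-1.92, 1.95], [-1.52, 1.45], [-3.14, 3.14]. Speed limits (rad/s): [2.22, 2.22, 2.79, 3.14, 3.14, 3.14].

### API

Orientations are given as [roll, pitch, yaw] about the fixed x, y, z axes, in that order (R = Rz(yaw) Ry(pitch) Rx(roll)).
In Python, from cell import r gives the robot as it stands.
- The arm moves only by the tool step_arm, never from a script. Its argument "series" is a list of rows, each a list of 6 numbers: the shift along the tool's x, y, z in m, then the turn, a rotation vector about the tool's x, y, z in rad. A call has exactly 10 rows; each row is the pose to reach, as a shift and turn from the pose commanded when the call began, along the tool's axes at that moment; what a row does not reach only later rows make up. A row lasts 1/8 s, in which the tool goes at most 62.5 mm and 10.7 degrees, less where a joint would pass 70% of its speed; a pose out of reach is approached as far as the arm can. A call with a gripper value outside its range is refused whole. "claw" is the finger opening in m, from 0 to 0.0854, set as the call begins (left out, the last holds). The fingers move at their own pace and stop on an object; the grip force is fixed at half the most. Time passes only in rows, so rows that repeat a pose let the fingers close, or fill a call up. It gives the time, the measured TCP pose, the force and the opening at its end, in the units of the state.
- r.get_obs(): the state, without advancing time (a new reading comes with each control period).
- r.snapshot(name): name is "side" or "top" or "wrist"; returns the picture (420x560x3 uint8, blue, green, red); there is no depth.
- r.camera_info(name): a dict with "K" (3x3 intrinsics, pixels), "position" and "attitude" of the camera in the world. Camera axes: x right, y up, looking along -z (the intrinsics and any distortion apply to the point x, -y, -z); pixel columns grow to the right and rows downward; lengths in m; the calibration is good to about 2 mm. A picture is of the moment at which its call begins: read the wrist's pose just before it. camera_info takes no time and is no camera call; for the wrist camera it gives the pose at the moment of the call.
- r.finish_job(): hands the job in, once; it reports no verdict.
The state is a dict: "t": time; "joint_pos": joint angles; "qd": joint speeds; "joint_efforts": joint torques, N m; "tool_pos": TCP position; "orientation": TCP orientation; "contact_force": force on the tool from outside, world axes, zero at the start; "torque": the same for the moment, N m; "finger_gap": opening from 0.0 (shut) to 1.0 (fully open).
Only numpy, scipy, OpenCV 4.12 (cv2) and the standard library are available. Lean on these libraries where they do the work, as an engineer would, in place of code of your own. Each camera call takes 0.05 s, during which the arm holds its last target.

### The job

Lift the wooden cover off the necklace length gauge by its knob and set it down gently on the bench beside the gauge, knob up. Then slide the gauge's sprung leg along its rail until its pointer is level with the brass length mark and, holding it there, squeeze its cam lever fully shut towards the leg's plate without letting the leg wander off the mark; never shut the lever with the leg elsewhere. Finish still gripping the leg at the mark with the lever shut (do not let go: I will tighten the lock nut), and leave the jar, spool and dish where they are.

Things in the scene. Friction and masses are not known exactly. Their poses are not given: they have to be found in the camera images.
- gauge: Gauge, fixed to the bench. Origin: underside centre of its dark wooden plinth (x 180, y 300, 18 mm high). On it a grey panel (x 140, y 260, top at 24 mm) and, along y, an aluminium rail (22 mm wide, top at 36 mm, y -122 to +122). Fixed leg at y = -116: plate 50 wide in x, 12 thick, top at 80 mm, pin on it to 94 mm. Low end stop, top at 40 mm, at y = +120.
- leg: Bare aluminium sliding leg, axes as the gauge's. Origin 24 mm above the bench on the rail's line, level with its pointer and mid-plate. Starts at its stop, 55 mm to -y of the gauge's centre; slides 130 mm to +y against a spring (3 to 5 N) that always pulls it back to -y, even with the lever shut. Block y -15 to +31 mm, top 44 mm above the bench; small pointer out to x = +36 mm.
- leg_plate (a point): Centre of the leg's upright plate, 67 mm above the bench; the plate is 50 mm wide in x, 8 mm thick in y (-4 to +4 mm from the leg's origin), top 90 mm above the bench. One finger behind it (-y side) and one outside the lever's blade (+y side) can push the leg along and then squeeze the lever shut.
- lever (a joint): Cam lever on the leg's +y side: 0 shut, positive open (rad, max 0.95, starts 0.6 to 0.85). Swings level about an upright pin at x = -30, y = +11 mm of the leg. Opening swings the free end to +y; shut, the blade lies along x beside the plate, both together spanning y -4 to +14 mm (18 mm; 19 over the round end). Stays where left; about 3 N at mid-blade moves it.
- lever_tip (a point): Centre of the round free end (8 mm across) of the lever's dark steel blade, 60 mm from its pin, 74 mm above the bench. The blade is 6 mm thick and stands 53 to 89 mm above the bench.
- mark: Length mark: brass rider with a pointed end, 22 mm long in x, 10 wide, 10 high, fixed on the panel on the rail's +x side, pointing at the rail. Origin on the panel, 24 mm above the bench, near its point; axes as the gauge's. The leg is at the mark when both origins have the same y in the gauge's frame; that is 45 to 100 mm from the leg's start.
- cover: Loose wooden cover, a box open underneath: x 156, y 276, 94 mm tall to its flat top, walls 5 mm, 0.2 to 0.45 kg. Origin: centre of its lower rim. It starts over the leg, lever and mark, rim on the plinth 18 mm above the bench, round the panel (3 mm play), axes as the gauge's. Inside height 88 mm: lift it 90 mm or more to clear the gauge.
- cover_knob (a point): Centre of the gripping part of the cover's brass knob: round, 28 mm across, 18 mm high (110 to 128 mm above the rim), its centre 24 mm above the flat top and 118 mm above the rim; below it an 18 mm thick neck.
- jar: Bystander beyond the gauge: glass jar with a steel cap, 60 mm across, 85 mm tall. Origin: centre of its underside.
- spool: Bystander beyond the gauge: bare wooden spool, 48 mm across, 52 mm tall. Origin: centre of its underside.
- dish: Bystander beyond the gauge: white dish of pearls, 90 mm across, 22 mm tall. Origin: centre of its underside.

How it is judged:
On the way, in this order (a step that is already met when the one before it is completed fails the run):
1. the cover stands on the bench beside the gauge, let go (height (world z) of cover below 0.008 m and angle between cover's own z axis and vertical below 0.08 rad and horizontal distance between cover and gauge above 0.16 m and linear speed of cover below 0.03 m/s and contact force between each of the arm, the fingers and cover below 0.2 N), for 0.2 s.
2. the leg is held at the mark, within 4 mm, with the lever still open (y of leg in the frame of mark between -0.004 and 0.004 m and contact force between the fingers and leg above 1.5 N and value of joint lever above 0.35 rad), for 0.2 s.
3. the lever is shut with the leg held at the mark (y of leg in the frame of mark between -0.004 and 0.004 m and contact force between the fingers and leg above 1.5 N and value of joint lever below 0.1 rad), for 0.3 s.
At the end, for the whole second after the job is handed in: The leg is within 4 mm of the mark along the rail, at rest and held by the fingers (over 1.5 N), its lever within 0.1 rad of shut; the cover stands upright and still on the bench (rim within 8 mm of it, tilt under 0.08 rad), its centre over 160 mm from the gauge's (all of step 3 and height (world z) of cover below 0.008 m and angle between cover's own z axis and vertical below 0.08 rad and horizontal distance between cover and gauge above 0.16 m and linear speed of cover below 0.03 m/s and linear speed of leg below 0.01 m/s); the arm keeps its last pose, push and grip.
It fails at once if the lever is more than half shut while the leg is over 8 mm off the mark (value of joint lever below 0.3 rad and not (y of leg in the frame of mark between -0.008 and 0.008 m)).
It fails at once if the cover is dropped on the bench (over 0.6 m/s within 50 mm of it) (height (world z) of cover below 0.05 m and linear speed of cover above 0.6 m/s).
It fails at once if the jar is moved by over 30 mm or tipped (distance of jar from where it was at the start of the episode above 0.03 m or angle between jar's own z axis and vertical above 0.3 rad).
It fails at once if the spool is moved by over 30 mm or tipped (distance of spool from where it was at the start of the episode above 0.03 m or angle between spool's own z axis and vertical above 0.3 rad).
It fails at once if the dish is moved by over 30 mm or tipped (distance of dish from where it was at the start of the episode above 0.03 m or angle between dish's own z axis and vertical above 0.3 rad).
It also fails if it takes over 69 s, if anything falls off the work surface, if the arm or the gripper's body presses on something with over 40 N, if the wrist force passes 120 N, or if a joint passes its speed limit or range.

## Working session

There is one attempt and no reset: what is moved stays moved. The work goes in short steps, Python scripts to look and compute and a tool call to move; the robot and the scene stay as the last step left them, time stands still between calls to the robot, and variables do not carry over. Pictures are saved under pics/ and viewed, and the job is handed in when it is done.

Besides the shell and the picture viewer there is one more tool, called as a command line: name --pt "numbers of a row" for each row, then --argument value for the rest. step_arm: Moves the arm, as the interface text tells. Its arguments: {"type":"object","properties":{"series":{"type":"array"},"claw":{"type":"number"}},"required":["series"]}

```bash
ls; mkdir -p pics; python3 - <<'E'
from cell import r
import cv2
o=r.get_obs(); print(o)
for n in ["side","top","wrist"]:
    ci=r.camera_info(n); print(n,ci)
    cv2.imwrite(f"pics/{n}0.png",r.snapshot(n))
E
```

```text
pics
{'t': 0.0, 'joint_pos': array([ 1.00339993e+00,  2.59197105e-01,  2.07478766e-02,  1.33367464e+00,
       -3.01483456e-06,  1.41819564e+00]), 'qd': array([ 0.00091408,  0.00109231, -0.00206812,  0.00169242,  0.00055244,
        0.00148893]), 'joint_efforts': array([-6.52889576e-04, -5.55649602e+01,  3.44527745e+01,  1.37136519e-02,
       -1.63223635e-04, -2.04800136e-05]), 'tool_pos': array([0.2215068 , 0.50312103, 0.23065802]), 'orientation': array([-3.14139383e+00,  1.31257499e-03,  1.15600075e+00]), 'contact_force': array([ 0.10903596, -0.92717435,  0.06087229]), 'torque': array([ 0.01139609, -0.07086729,  0.0168965 ]), 'finger_gap': 1.0017264748253947}
side {'K': array([[448.60483737,   0.        , 281.20711357],
       [  0.        , 448.60483737, 210.54790121],
       [  0.        ,   0.        ,   1.        ]]), 'position': array([ 0.30266722, -0.61873465,  0.55339031]), 'attitude': array([ 0.95651499,  0.01370193, -0.52871649])}
top {'K': array([[383.20799541,   0.        , 279.98234901],
       [  0.        , 383.20799541, 207.79555236],
       [  0.        ,   0.        ,   1.        ]]), 'position': array([ 0.56686192, -0.07172688,  0.94816605]), 'attitude': array([ 0.08653889,  0.02549186, -1.56875172])}
wrist {'K': array([[304.65129603,   0.        , 279.045532  ],
       [  0.        , 304.65129603, 213.03850669],
       [  0.        ,   0.        ,   1.        ]]), 'position': array([0.15408381, 0.53436944, 0.37458602]), 'attitude': array([-0.2938556 ,  0.00152182,  1.1559928 ])}
```

View pics/top0.png

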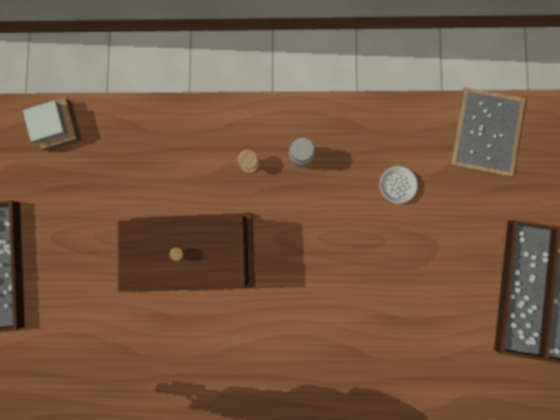

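View pics/side0.png

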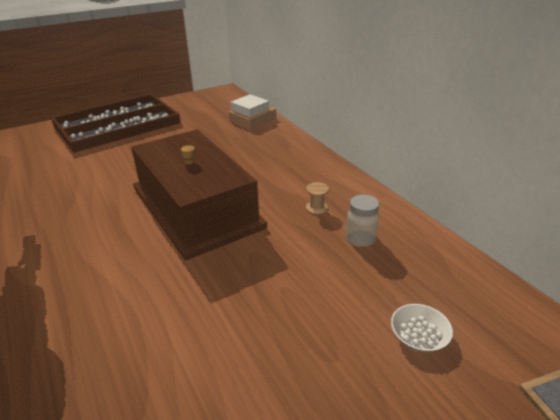

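View pics/wrist0.png

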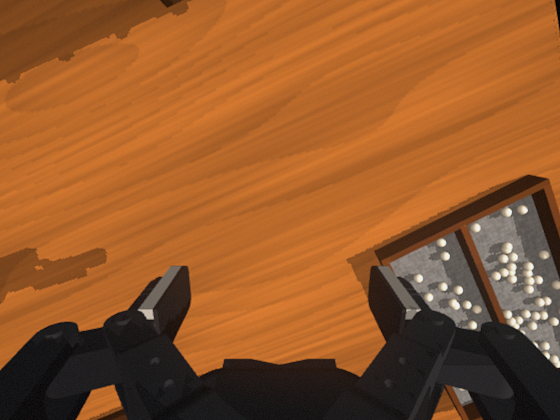

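```bash
cat > h.py <<'E'
import numpy as np, cv2
from scipy.spatial.transform import Rotation as R
from cell import r
def cam(n):
    c=r.camera_info(n); return np.array(c['K']),np.array(c['position']),R.from_euler('xyz',c['attitude']).as_matrix()
def proj(C,P):
    K,p,A=C; q=(np.atleast_2d(P)-p)@A; q=q*[1,-1,-1]; u=q@K.T; return u[:,:2]/u[:,2:]
def ray(C,uv):
    K,p,A=C; d=np.linalg.inv(K)@[uv[0],uv[1],1]; d=A@(d*[1,-1,-1]); return p,d/np.linalg.norm(d)
def onz(C,uv,z):
    p,d=ray(C,uv); return p+d*(z-p[2])/d[2]
def tri(obs):
    M=np.zeros((3,3));b=np.zeros(3)
    for C,uv in obs:
        p,d=ray(C,uv); Q=np.eye(3)-np.outer(d,d); M+=Q;b+=Q@p
    return np.linalg.solve(M,b)
def crop(n,img,x0,y0,w,h,s):
    c=cv2.resize(img[y0:y0+h,x0:x0+w],None,fx=s,fy=s,interpolation=cv2.INTER_CUBIC)
    cv2.imwrite(n,c)
E
python3 - <<'E'
from h import *
t=cv2.imread('pics/top0.png'); s=cv2.imread('pics/side0.png')
crop('pics/t0c.png',cv2.convertScaleAbs(t,alpha=2.2),110,200,160,110,5)
crop('pics/s0c.png',cv2.convertScaleAbs(s,alpha=2.2),120,130,160,120,5)
T=cam('top');S=cam('side')
print(tri([(T,(176,254)),(S,(188,154))]), onz(T,(176,254),.136))
E
```

```text
[0.53957205 0.17103288 0.12970617] [0.5389908  0.16949971 0.136     ]
```

View pics/t0c.png

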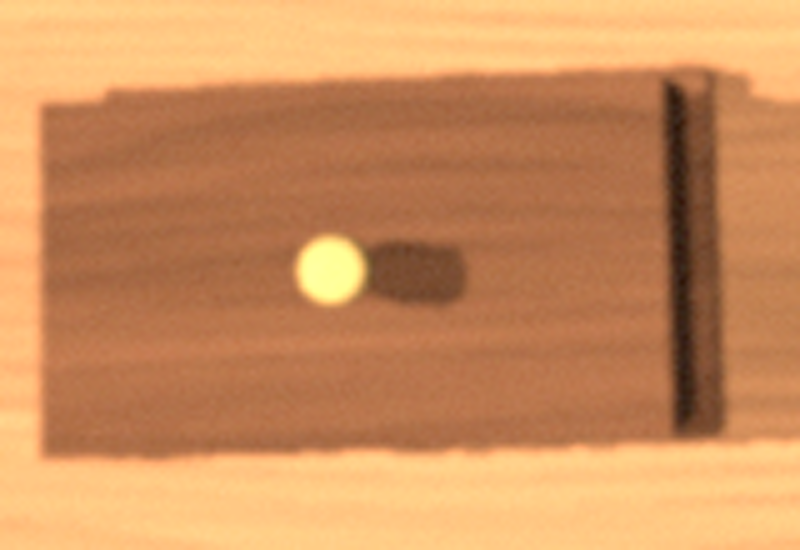

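View pics/s0c.png

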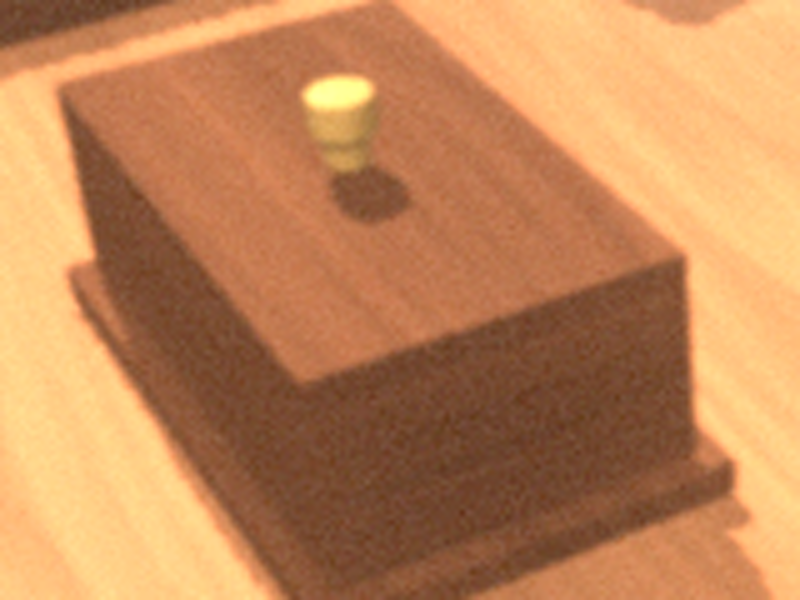

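```bash
python3 - <<'E'
from h import *
T=cam('top');S=cam('side')
P=[onz(S,uv,.112) for uv in [(180.2,206.5),(256.8,181.6),(132.4,147.6),(197,130)]]
for p in P: print(p)
print('c',np.mean(P,0)); a=P[2]-P[0]; b=P[3]-P[1]
print(np.degrees([np.arctan2(a[1],a[0]),np.arctan2(b[1],b[0])]), np.linalg.norm(a),np.linalg.norm(b))
P=[onz(T,uv,.112) for uv in [(118.4,220.8),(118.4,291.2),(243.4,215.8),(245,287)]]
for p in P: print(p)
print('c',np.mean(P,0)); 
for i,j in [(0,1),(3,2),(2,0),(3,1)]: 
  a=P[j]-P[i]; print(np.linalg.norm(a),np.degrees(np.arctan2(a[1],a[0])))
print(onz(T,(176,254),.146))
print([onz(T,uv,.018) for uv in [(252.4,213.6),(254.4,286.4)]])
for nm,uv,uvs,z in [('jar',(302,147),(364,204),.085),('spool',(248,156),(317,188),.052),('dish',(399,182),(421,318),.022)]:
  print(nm,onz(T,uv,z),onz(S,uvs,z))
print('bench corners vis', [onz(T,uv,0) for uv in [(280,95),(455,170),(500,350),(75,150),(20,205),(560,419)]])
E
```

```text
[0.46936575 0.02681753 0.112     ]
[0.62161194 0.03027639 0.112     ]
[0.45827671 0.29466015 0.112     ]
[0.60992953 0.30388784 0.112     ]
c [0.53979598 0.16391048 0.112     ]
[92.37076733 92.44487651] 0.26807207834047714 0.27386073507243686
[0.6106184  0.30661413 0.112     ]
[0.45749563 0.30065792 0.112     ]
[0.6217831 0.0299315 0.112    ]
[0.46788867 0.02488231 0.112     ]
c [0.53944645 0.16552147 0.112     ]
0.15323857081813183 -177.7724151212972
0.15397724046500388 1.8791695616088213
0.27690780129022563 92.31074624228297
0.2759713826428127 92.1582605912775
[0.53933397 0.16652954 0.146     ]
[array([0.63334045, 0.01940775, 0.018     ]), array([0.4582955 , 0.01315082, 0.018     ])]
jar [ 0.78145057 -0.09971253  0.085     ] [ 0.7728737  -0.10344512  0.085     ]
spool [0.76839608 0.02771461 0.052     ] [0.76015399 0.03011229 0.052     ]
dish [ 0.70984352 -0.33613132  0.022     ] [ 0.71507141 -0.32127043  0.022     ]
bench corners vis [array([ 0.93774819, -0.04683777,  0.        ]), array([ 7.42982441e-01, -4.80786638e-01,  1.11022302e-16]), array([ 3.10276208e-01, -5.70373757e-01, -1.11022302e-16]), array([0.79727562, 0.47635684, 0.        ]), array([ 6.56306494e-01,  6.10580381e-01, -1.11022302e-16]), array([ 0.15515383, -0.70089062,  0.        ])]
```

```bash
cat >> h.py <<'E'
def go(pos,yaw=None,n=1):
    o=r.get_obs(); A=R.from_euler('xyz',o['orientation']); 
    B=R.from_euler('xyz',[np.pi,0,yaw]) if yaw is not None else A
    d=A.inv().apply(np.array(pos)-o['tool_pos']); w=(A.inv()*B).as_rotvec()
    print('t',round(o['t'],2),'tcp',np.round(o['tool_pos'],4),'rpy',np.round(o['orientation'],4),'F',np.round(o['contact_force'],2),'gap',round(o['finger_gap']*.0854,4))
    print('shift',np.round(d,4),'turn',np.round(w,4))
E
python3 -c "
from h import *
go([.5394,.166,.20],1.609)"
```

```text
t 0.15 tcp [0.2215 0.5032 0.2308] rpy [-3.1414e+00  1.0000e-03  1.1560e+00] F [ 0.05 -0.26 -0.5 ] gap 0.0849
shift [-0.1805  0.4268  0.0309] turn [-4.00e-04  1.00e-03 -4.53e-01]
```

step_arm --pt "-0.01 0.025 0.002 0 0 -0.03" --pt "-0.03 0.07 0.005 0 0 -0.08" --pt "-0.05 0.12 0.009 0 0 -0.13" --pt "-0.072 0.17 0.012 0 0 -0.18" --pt "-0.094 0.222 0.016 0 0 -0.235" --pt "-0.116 0.274 0.02 0 0 -0.29" --pt "-0.138 0.326 0.024 0 0 -0.345" --pt "-0.158 0.373 0.027 0 0 -0.4" --pt "-0.173 0.41 0.03 0 0 -0.435" --pt "-0.1805 0.4268 0.031 0 0 -0.453" --claw 0.0854

```text
t: 1.4
tool_pos: [0.5407, 0.1643, 0.1995]
orientation: [-3.141, 0.0, 1.608]
contact_force: [0.9, 0.0, -0.2]
finger_gap: 0.997
```

```bash
python3 -c "
from h import *
go([.5394,.166,.118],1.609)
W=cam('wrist');im=r.snapshot('wrist');cv2.imwrite('pics/w1.png',im)
print(proj(W,[[.5394,.166,.146],[.5394,.166,.136]]))"
```

```text
t 1.4 tcp [0.5407 0.1643 0.1995] rpy [-3.1407e+00  3.0000e-04  1.6077e+00] F [ 0.95  0.04 -0.17] gap 0.0851
shift [ 0.0018 -0.0012  0.0815] turn [-0.0009  0.0003 -0.0013]
[[279.79218535 230.85654454]
 [279.77053134 226.07179033]]
```

View pics/w1.png

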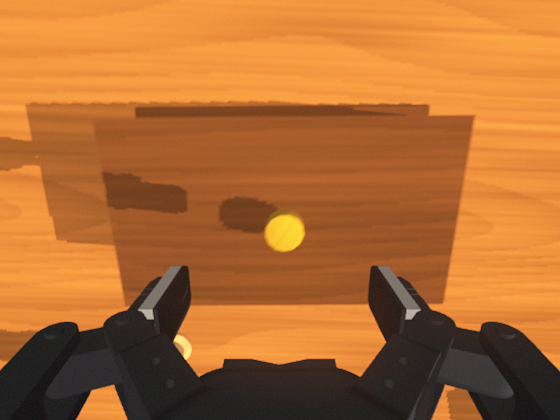

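```bash
python3 -c "
from h import *
W=cam('wrist');im=cv2.imread('pics/w1.png');T=cam('top');S=cam('side')
m=((im[:,:,2]>150)&(im[:,:,1]>130)&(im[:,:,0]<80)).astype(np.uint8)
n,l,st,ce=cv2.connectedComponentsWithStats(m)
for i in range(1,n):
  if st[i,4]>150: print(st[i],ce[i],onz(W,ce[i],.146))
print(tri([(W,(285,233)),(T,(176,254)),(S,(188,150))]))
for uv in [(95,118),(474,116),(443,303),(125,305)]: print(onz(W,uv,.112))
"
```

```text
[    0     0   560   331 80505] [338.46275387  96.39831066] [0.4523012  0.19739052 0.146     ]
[  0 165  41  14 309] [ 24.19417476 171.36569579] [ 0.50537334 -0.00244476  0.146     ]
[    0   177   128   154 12507] [ 48.85879907 266.32149996] [0.57335339 0.00125371 0.146     ]
[ 265  214   40   38 1181] [284.43014395 232.36748518] [0.54119806 0.1683818  0.146     ]
[  179   305   206    71 10963] [282.01623643 334.1141111 ] [0.62444567 0.17004646 0.146     ]
[500 318  60  27 806] [539.75558313 330.38337469] [0.61354046 0.36669653 0.146     ]
[542 351  18  19 173] [553.10404624 357.57803468] [0.63821338 0.38438635 0.146     ]
[  77  386   50   34 1135] [102.52687225 405.75594714] [0.70126555 0.02284684 0.146     ]
[432 386  22  34 320] [442.54375  406.634375] [0.69121285 0.30700136 0.146     ]
[0.54109076 0.16837133 0.14053197]
[0.47077049 0.02847091 0.112     ]
[0.45920376 0.3025434  0.112     ]
[0.61399326 0.30999914 0.112     ]
[0.62652773 0.03324018 0.112     ]
```

step_arm --pt "0.002 0 0.006 0 0 0" --pt "0.0032 0 0.018 0 0 0" --pt "0.0032 0 0.03 0 0 0" --pt "0.0032 0 0.042 0 0 0" --pt "0.0032 0 0.054 0 0 0" --pt "0.0032 0 0.066 0 0 0" --pt "0.0032 0 0.076 0 0 0" --pt "0.0032 0 0.081 0 0 0" --pt "0.0032 0 0.081 0 0 0" --pt "0.0032 0 0.081 0 0 0" --claw 0.0854

```text
t: 2.7
tool_pos: [0.5396, 0.1694, 0.1196]
orientation: [3.141, -0.0, 1.609]
contact_force: [-0.2, -0.1, 0.3]
finger_gap: 1.001
```

step_arm --pt "0 0 0 0 0 0" --pt "0 0 0 0 0 0" --pt "0 0 0 0 0 0" --pt "0 0 0 0 0 0" --pt "0 0 0 0 0 0" --pt "0 0 0 0 0 0" --pt "0 0 0 0 0 0" --pt "0 0 0 0 0 0" --pt "0 0 0 0 0 0" --pt "0 0 0 0 0 0" --claw 0.0

```text
t: 3.95
tool_pos: [0.5395, 0.1693, 0.1196]
orientation: [3.141, 0.0, 1.609]
contact_force: [-1.7, -1.1, 4.9]
finger_gap: 0.302
```

```bash
python3 -c "
from h import *
go([.54,.1675,.25],1.609)
im=r.snapshot('side');crop('pics/s2.png',cv2.convertScaleAbs(im,alpha=1.5),80,60,240,180,3)"
```

```text
t 3.95 tcp [0.5395 0.1693 0.1196] rpy [3.1411e+00 1.0000e-04 1.6090e+00] F [-1.73 -1.08  4.89] gap 0.0258
shift [-0.0018  0.0005 -0.1304] turn [ 0.0005  0.0001 -0.    ]
```

View pics/s2.png

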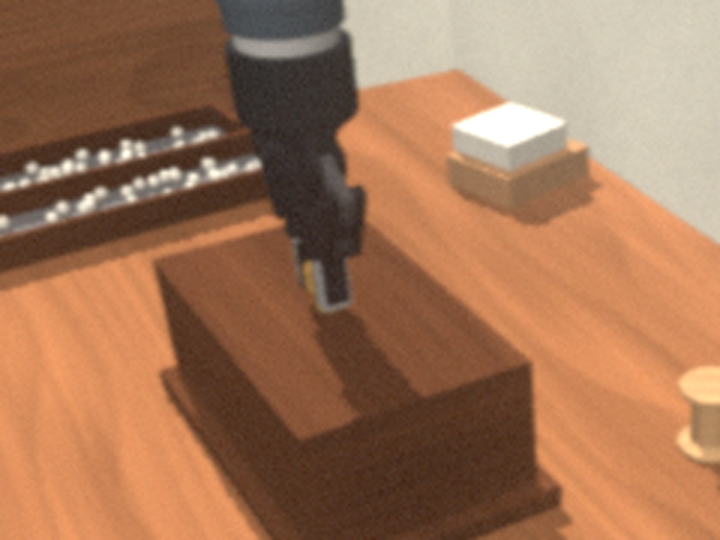

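step_arm --pt "0 0 -0.004 0 0 0" --pt "0 0 -0.012 0 0 0" --pt "0 0 -0.024 0 0 0" --pt "0 0 -0.038 0 0 0" --pt "0 0 -0.054 0 0 0" --pt "0 0 -0.07 0 0 0" --pt "0 0 -0.086 0 0 0" --pt "0 0 -0.102 0 0 0" --pt "0 0 -0.115 0 0 0" --pt "0 0 -0.12 0 0 0" --claw 0.0

```text
t: 5.25
tool_pos: [0.5396, 0.1694, 0.2404]
orientation: [3.14, -0.0, 1.609]
contact_force: [-0.7, -0.5, -3.7]
finger_gap: 0.302
```

```bash
python3 -c "
from h import *
go([.51,-.175,.245],1.609)
im=r.snapshot('side');cv2.imwrite('pics/s3.png',cv2.convertScaleAbs(im,alpha=1.5))"
```

```text
t 5.25 tcp [0.5396 0.1694 0.2404] rpy [ 3.1402e+00 -2.0000e-04  1.6090e+00] F [-0.69 -0.46 -3.66] gap 0.0258
shift [-0.343  -0.0428 -0.0047] turn [ 0.0014 -0.0002  0.    ]
```

View pics/s3.png

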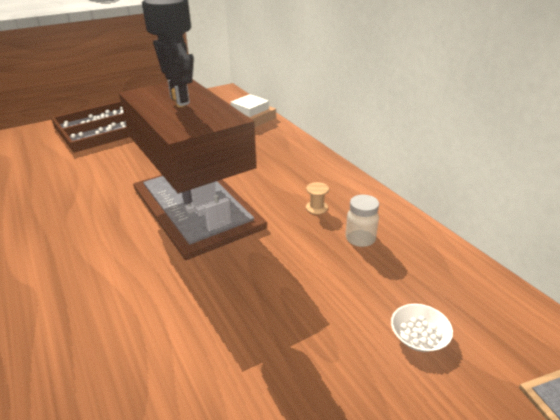

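step_arm --pt "-0.004 -0.0005 0 0 0 0" --pt "-0.013 -0.0015 0 0 0 0" --pt "-0.028 -0.0035 0 0 0 0" --pt "-0.046 -0.006 0 0 0 0" --pt "-0.066 -0.008 0 0 0 0" --pt "-0.088 -0.011 0 0 0 0" --pt "-0.11 -0.014 0 0 0 0" --pt "-0.132 -0.0165 0 0 0 0" --pt "-0.154 -0.019 0 0 0 0" --pt "-0.176 -0.022 0 0 0 0" --claw 0.0

```text
t: 6.55
tool_pos: [0.5238, -0.0092, 0.2394]
orientation: [3.141, 0.0, 1.608]
contact_force: [0.1, 0.4, -3.2]
finger_gap: 0.305
```

step_arm --pt "-0.022 -0.003 0 0 0 0" --pt "-0.044 -0.0055 0 0 0 0" --pt "-0.066 -0.008 0 0 0 0" --pt "-0.088 -0.011 0 0 0 0" --pt "-0.11 -0.014 0 0 0 0" --pt "-0.13 -0.0165 0 0 0 0" --pt "-0.147 -0.0185 0 0 0 0" --pt "-0.159 -0.02 0 0 0 0" --pt "-0.166 -0.021 0 0 0 0" --pt "-0.168 -0.021 0 0 0 0" --claw 0.0

```text
t: 7.8
tool_pos: [0.5095, -0.1762, 0.2392]
orientation: [-3.142, -0.0, 1.609]
contact_force: [0.5, 0.7, -2.9]
finger_gap: 0.302
```

```bash
python3 -c "
from h import *
go([.51,-.175,.105],1.609)
im=r.snapshot('side');cv2.imwrite('pics/s4.png',cv2.convertScaleAbs(im,alpha=1.5))
im=r.snapshot('top');cv2.imwrite('pics/t4.png',cv2.convertScaleAbs(im,alpha=1.5))"
```

```text
t 7.8 tcp [ 0.5095 -0.1762  0.2392] rpy [-3.1415e+00 -2.0000e-04  1.6088e+00] F [ 0.51  0.68 -2.93] gap 0.0258
shift [0.0012 0.0005 0.1342] turn [-0.0001 -0.0002 -0.0002]
```

View pics/s4.png

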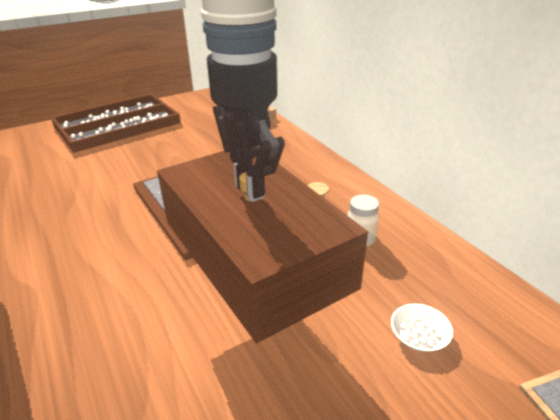

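View pics/t4.png

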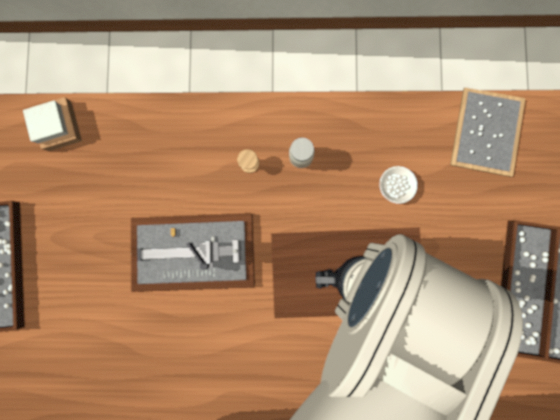

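step_arm --pt "0 0 0.006 0 0 0" --pt "0 0 0.02 0 0 0" --pt "0 0 0.038 0 0 0" --pt "0 0 0.058 0 0 0" --pt "0 0 0.078 0 0 0" --pt "0 0 0.096 0 0 0" --pt "0 0 0.11 0 0 0" --pt "0 0 0.12 0 0 0" --pt "0 0 0.127 0 0 0" --pt "0 0 0.13 0 0 0" --claw 0.0

```text
t: 9.15
tool_pos: [0.5096, -0.176, 0.1091]
orientation: [3.142, 0.0, 1.609]
contact_force: [0.5, 0.2, -3.3]
finger_gap: 0.299
```

step_arm --pt "0 0 0.001 0 0 0" --pt "0 0 0.0015 0 0 0" --pt "0 0 0.002 0 0 0" --pt "0 0 0.0025 0 0 0" --pt "0 0 0.003 0 0 0" --pt "0 0 0.0035 0 0 0" --pt "0 0 0.004 0 0 0" --pt "0 0 0.0045 0 0 0" --pt "0 0 0.005 0 0 0" --pt "0 0 0.005 0 0 0" --claw 0.0

```text
t: 10.4
tool_pos: [0.5096, -0.176, 0.1042]
orientation: [-3.142, -0.0, 1.609]
contact_force: [-0.5, 0.3, -3.1]
finger_gap: 0.299
```

step_arm --pt "0 0 0.0005 0 0 0" --pt "0 0 0.001 0 0 0" --pt "0 0 0.0013 0 0 0" --pt "0 0 0.0016 0 0 0" --pt "0 0 0.002 0 0 0" --pt "0 0 0.0023 0 0 0" --pt "0 0 0.0026 0 0 0" --pt "0 0 0.003 0 0 0" --pt "0 0 0.003 0 0 0" --pt "0 0 0.003 0 0 0" --claw 0.0

```text
t: 11.65
tool_pos: [0.5096, -0.176, 0.1017]
orientation: [3.141, 0.0, 1.609]
contact_force: [-2.7, 1.5, 5.0]
finger_gap: 0.299
```

step_arm --pt "0 0 0 0 0 0" --pt "0 0 0 0 0 0" --pt "0 0 0 0 0 0" --pt "0 0 0 0 0 0" --pt "0 0 0 0 0 0" --pt "0 0 0 0 0 0" --pt "0 0 0 0 0 0" --pt "0 0 0 0 0 0" --pt "0 0 0 0 0 0" --pt "0 0 0 0 0 0" --claw 0.0854

```text
t: 12.9
tool_pos: [0.5096, -0.176, 0.1013]
orientation: [3.142, 0.0, 1.609]
contact_force: [-0.1, 0.5, 0.1]
finger_gap: 0.998
```

step_arm --pt "0 0 -0.004 0 0 0" --pt "0 0 -0.012 0 0 0" --pt "0 0 -0.026 0 0 0" --pt "0 0 -0.044 0 0 0" --pt "0 0 -0.064 0 0 0" --pt "0 0 -0.084 0 0 0" --pt "0 0 -0.104 0 0 0" --pt "0 0 -0.122 0 0 0" --pt "0 0 -0.134 0 0 0" --pt "0 0 -0.14 0 0 0" --claw 0.0854

```text
t: 14.15
tool_pos: [0.5097, -0.1761, 0.2422]
orientation: [3.141, 0.0, 1.609]
contact_force: [0.5, 0.8, 0.1]
finger_gap: 1.004
```

```bash
python3 -c "
from h import *
go([.51,.11,.24],1.609)
im=r.snapshot('side');cv2.imwrite('pics/s5.png',cv2.convertScaleAbs(im,alpha=1.5));crop('pics/s5c.png',cv2.convertScaleAbs(im,alpha=1.7),125,150,160,120,5)
im=r.snapshot('top');crop('pics/t5c.png',cv2.convertScaleAbs(im,alpha=1.7),120,200,150,100,5)"
```

```text
t 14.15 tcp [ 0.5097 -0.1761  0.2422] rpy [3.1407e+00 5.0000e-04 1.6090e+00] F [0.48 0.77 0.14] gap 0.0857
shift [0.2859 0.0113 0.0021] turn [0.0009 0.0005 0.    ]
```

View pics/s5.png

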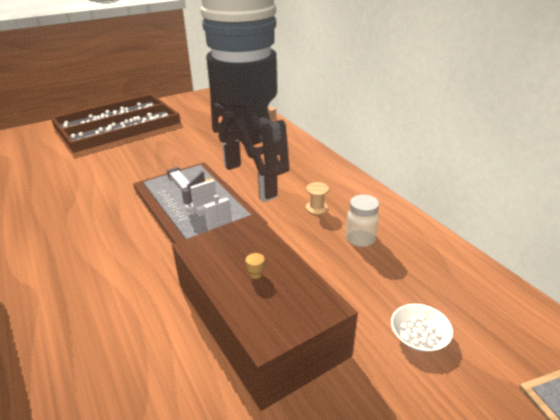

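View pics/t5c.png

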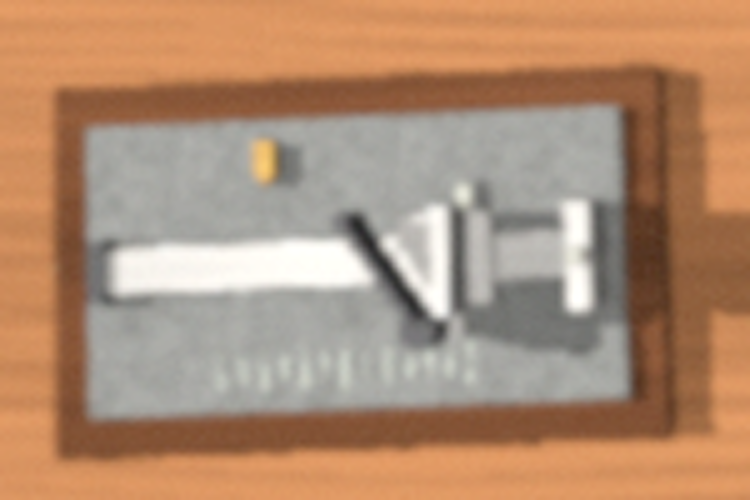

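step_arm --pt "0.01 0.002 -0.002 0 0 0" --pt "0.035 0.006 -0.005 0 0 0" --pt "0.075 0.014 -0.008 0 0 0" --pt "0.12 0.022 -0.012 0 0 0" --pt "0.165 0.03 -0.016 0 0 0" --pt "0.21 0.039 -0.02 0 0 0" --pt "0.255 0.047 -0.02 0 0 0" --pt "0.3 0.055 -0.02 0 0 0" --pt "0.333 0.061 -0.02 0 0 0" --pt "0.344 0.063 -0.02 0 0 0" --claw 0.0854

```text
t: 15.5
tool_pos: [0.5589, 0.1724, 0.2606]
orientation: [-3.14, -0.0, 1.612]
contact_force: [0.6, 0.4, 0.0]
finger_gap: 1.0
```

```bash
python3 -c "
from h import *
import time
go([.56,.17,.26],1.609)
W=cam('wrist');im=r.snapshot('wrist');cv2.imwrite('pics/w6.png',im);print(W[1],repr(r.camera_info('wrist')['attitude']))
im=r.snapshot('side');cv2.imwrite('pics/s6.png',im);crop('pics/s6c.png',cv2.convertScaleAbs(im,alpha=1.7),125,150,160,120,5)"
```

```text
t 15.5 tcp [0.5589 0.1724 0.2606] rpy [-3.1403e+00 -1.0000e-04  1.6115e+00] F [0.58 0.39 0.05] gap 0.0854
shift [-0.0024  0.001   0.0006] turn [-0.0013 -0.0001  0.0025]
[0.48536813 0.17074763 0.40448517] array([-2.92637058e-01,  2.26313454e-04,  1.61123496e+00])
```

View pics/w6.png

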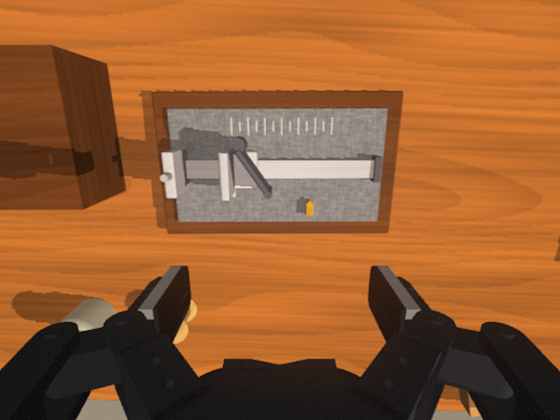

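View pics/s6c.png

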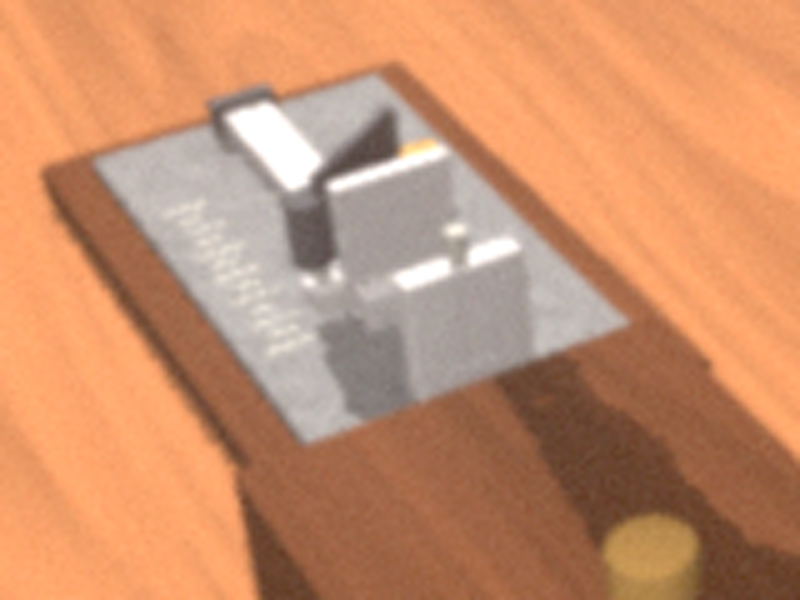

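```bash
python3 -c "
from h import *
im=cv2.imread('pics/w6.png')
crop('pics/w6a.png',im,140,80,140,100,5.7)
crop('pics/w6b.png',im,265,80,140,100,5.7)
crop('pics/w6c.png',im,140,140,140,100,5.7)
crop('pics/w6d.png',im,265,140,140,100,5.7)"
```

```text
(no output)
```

View pics/w6a.png

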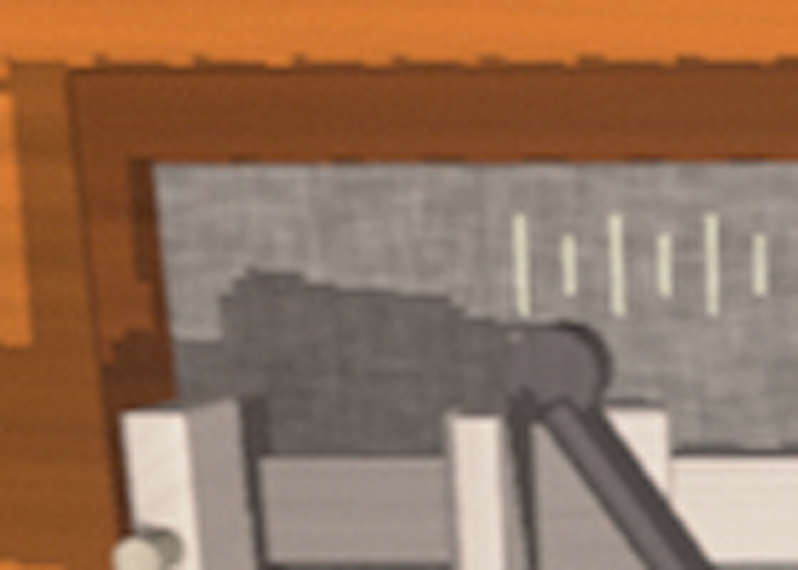

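View pics/w6c.png

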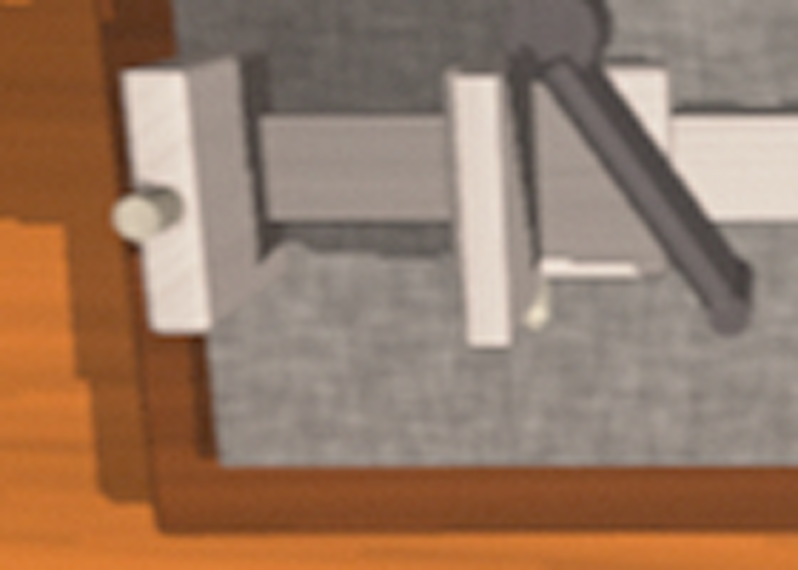

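View pics/w6d.png

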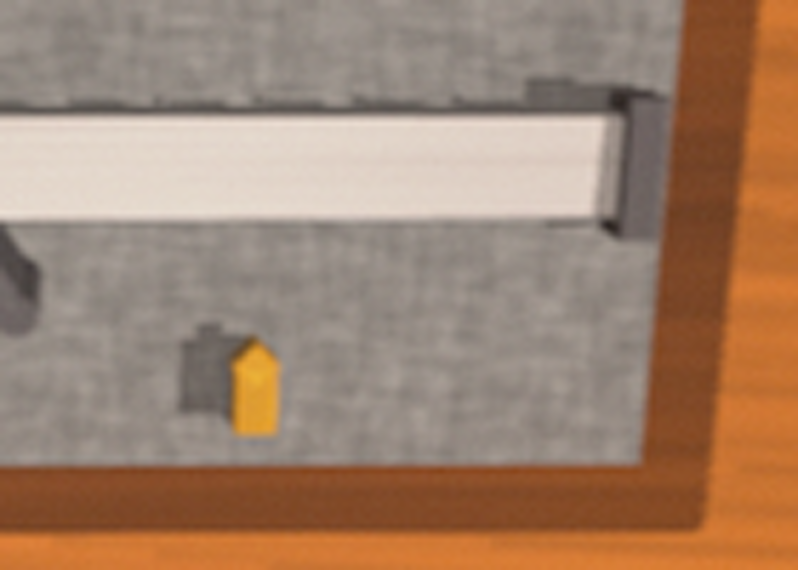

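View pics/w6b.png

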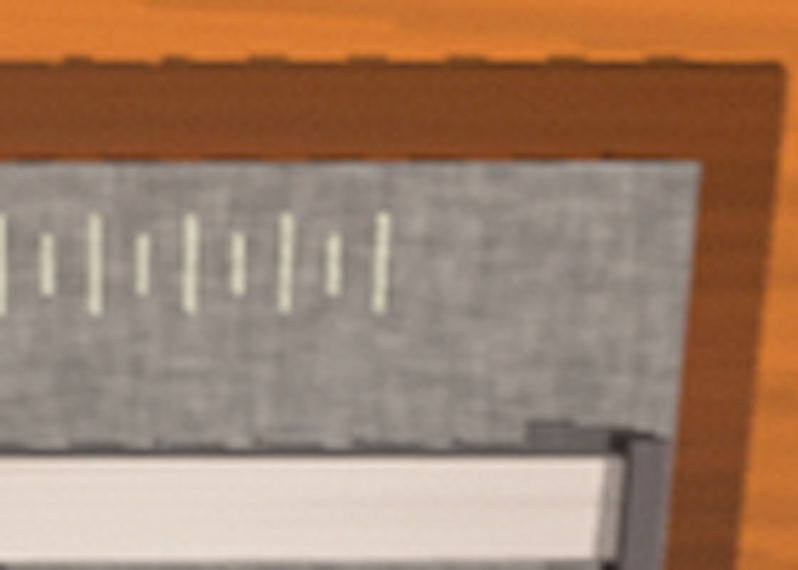

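```bash
cat > g.py <<'E'
from h import *
from scipy.optimize import least_squares
W=(cam('wrist')[0],np.array([0.48536813,0.17074763,0.40448517]),R.from_euler('xyz',[-2.92637058e-01,2.26313454e-04,1.61123496]).as_matrix())
def px(x0,y0,c): return np.array([x0+(c[0]+.5)/5.7-.5,y0+(c[1]+.5)/5.7-.5])
a=lambda *c:px(140,80,c); b=lambda *c:px(265,80,c); c=lambda *q:px(140,140,q); d=lambda *q:px(265,140,q)
uv=[a(152,163),b(700,162),c(221,467),d(642,467)]
G=[(-.07,-.13),(-.07,.13),(.07,-.13),(.07,.13)]
# rail top edges too? use panel
def w(g,p): 
    cs,sn=np.cos(p[2]),np.sin(p[2]); return np.array([p[0]+cs*g[0]-sn*g[1],p[1]+sn*g[0]+cs*g[1]])
P=[onz(W,u,.024)[:2] for u in uv]
f=lambda p: np.concatenate([w(g,p)-q for g,q in zip(G,P)])
s=least_squares(f,[.54,.166,.038]); p=s.x
if __name__=='__main__':
    print('gauge',p, 'res mm',np.round(s.fun*1e3,2))
    def ing(u,z):
        q=onz(W,u,z)[:2]-p[:2]; cs,sn=np.cos(p[2]),np.sin(p[2]); return np.round(np.array([cs*q[0]+sn*q[1],-sn*q[0]+cs*q[1]])*1e3,1)
    for n,u,z in [('plate',c(445,72),.09),('plate',c(500,72),.09),('plate',c(512,346),.09),('plate',c(470,347),.09),
      ('mark tip',d(257,337),.034),('mtip low',d(257,337),.024),('m',d(233,435),.034),('m',d(279,435),.034),('m',d(231,362),.034),('m',d(281,362),.034),
      ('tip',c(728,320),.089),('railend',d(600,165),.036),('rail top',d(300,112),.036),('rail',d(300,221),.036),('fix',c(122,72),.08),('fix',c(187,68),.08),('ptr',c(538,325),.04),('ptr',c(538,325),.028)]: print(n,ing(u,z))
E
python3 g.py
```

```text
gauge [0.54111297 0.17076145 0.04232281] res mm [ 0.69  1.05  0.45 -0.29 -0.37  0.42 -0.77 -1.18]
plate [-25.7 -60.2]
plate [-25.6 -50.4]
plate [ 24.8 -50.7]
plate [ 25.  -58.6]
mark tip [37.3 40.4]
mtip low [39.8 41.5]
m [59.8 35.7]
m [59.8 46. ]
m [42.9 34.9]
m [42.9 45.9]
tip [ 20.1 -10.4]
railend [ -0.7 112. ]
rail top [-12.  48.]
rail [11.2 48.8]
fix [ -24.8 -121.7]
fix [ -25.5 -109.6]
ptr [ 32.9 -53.3]
ptr [ 35.8 -55.2]
```

step_arm --pt "-0.006 -0.003 0.006 0 0 0" --pt "-0.015 -0.007 0.018 0 0 0" --pt "-0.025 -0.01 0.034 0 0 0" --pt "-0.031 -0.013 0.052 0 0 0" --pt "-0.034 -0.014 0.072 0 0 0" --pt "-0.034 -0.014 0.092 0 0 0" --pt "-0.034 -0.014 0.112 0 0 0" --pt "-0.034 -0.014 0.128 0 0 0" --pt "-0.034 -0.014 0.14 0 0 0" --pt "-0.034 -0.014 0.14 0 0 0" --claw 0.0854

```text
t: 16.85
tool_pos: [0.5461, 0.1347, 0.1206]
orientation: [-3.14, 0.0, 1.608]
contact_force: [-0.0, 0.3, -0.4]
finger_gap: 0.996
```

```bash
python3 -c "
from h import *
go([.5465,.138,.05],1.611)
W=cam('wrist');im=r.snapshot('wrist');cv2.imwrite('pics/w7.png',im);
im=r.snapshot('side');crop('pics/s7c.png',cv2.convertScaleAbs(im,alpha=1.7),125,130,160,120,5)"
```

```text
t 16.85 tcp [0.5461 0.1347 0.1206] rpy [-3.1402e+00  2.0000e-04  1.6078e+00] F [-0.01  0.26 -0.38] gap 0.085
shift [0.0033 0.0006 0.0706] turn [-0.0014  0.0002 -0.0032]
```

View pics/w7.png

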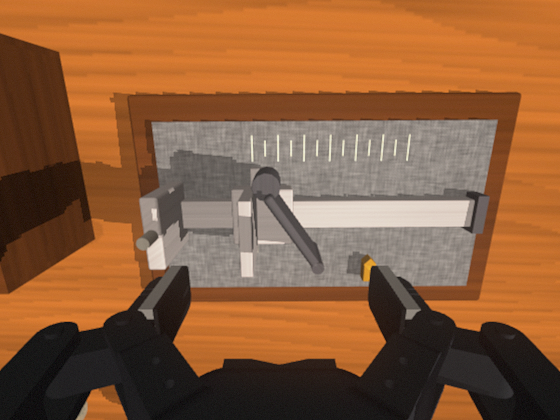

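View pics/s7c.png

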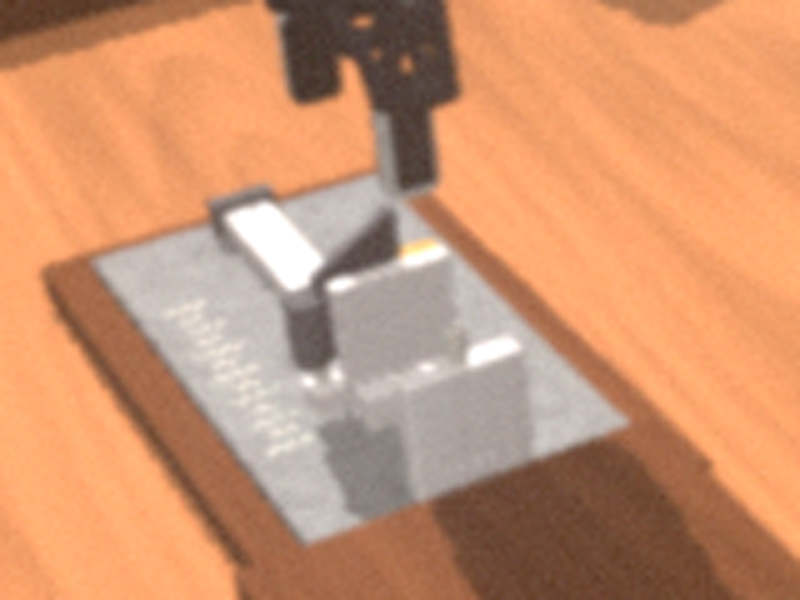

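step_arm --pt "0.001 0 0.005 0 0 -0.003" --pt "0.002 0 0.014 0 0 -0.003" --pt "0.003 0 0.024 0 0 -0.003" --pt "0.003 0 0.034 0 0 -0.003" --pt "0.003 0 0.044 0 0 -0.003" --pt "0.003 0 0.053 0 0 -0.003" --pt "0.003 0 0.061 0 0 -0.003" --pt "0.003 0 0.067 0 0 -0.003" --pt "0.003 0 0.07 0 0 -0.003" --pt "0.003 0 0.07 0 0 -0.003" --claw 0.0854

```text
t: 18.2
tool_pos: [0.5466, 0.1386, 0.0512]
orientation: [-3.141, 0.0, 1.612]
contact_force: [0.1, 0.6, -0.4]
finger_gap: 1.001
```

```bash
python3 -c "
from h import *
go([.5465,.138,.05],1.611)
W=cam('wrist');im=r.snapshot('wrist');cv2.imwrite('pics/w8.png',im);
im=r.snapshot('side');crop('pics/s8c.png',cv2.convertScaleAbs(im,alpha=1.7),125,130,160,120,5)"
```

```text
t 18.2 tcp [0.5466 0.1386 0.0512] rpy [-3.1415  0.      1.612 ] F [ 0.06  0.56 -0.39] gap 0.0855
shift [-0.0006 -0.0001  0.0012] turn [-0.0001  0.      0.001 ]
```

View pics/w8.png

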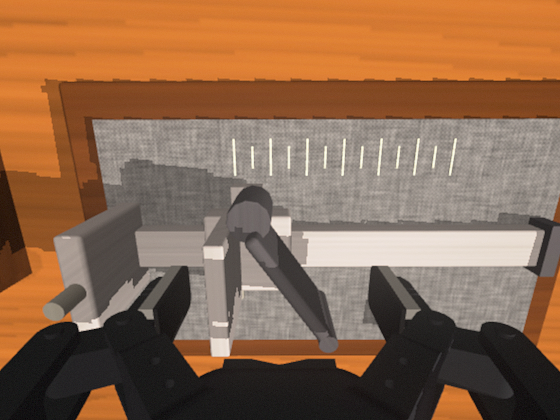

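View pics/s8c.png

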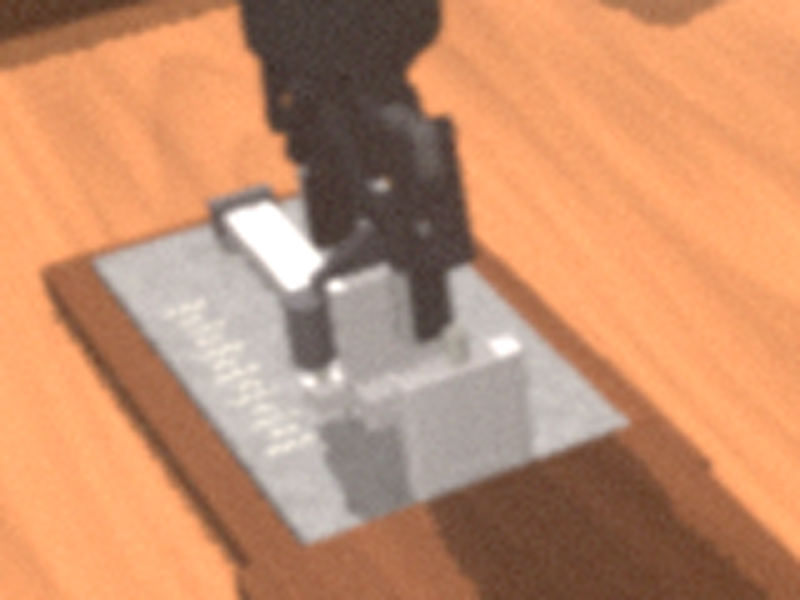

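step_arm --pt "0 0 0 0 0 0" --pt "0 0 0 0 0 0" --pt "0.001 0 0 0 0 0" --pt "0.002 0 0 0 0 0" --pt "0.003 0 0 0 0 0" --pt "0.004 0 0 0 0 0" --pt "0.005 0 0 0 0 0" --pt "0.007 0 0 0 0 0" --pt "0.01 0 0 0 0 0" --pt "0.015 0 0 0 0 0" --claw 0.064

```text
t: 19.55
tool_pos: [0.5459, 0.1537, 0.0513]
orientation: [-3.142, 0.0, 1.612]
contact_force: [-0.2, -2.5, 0.7]
finger_gap: 0.748
```

```bash
python3 -c "
from h import *
go([.5465,.138,.05],1.611)
W=cam('wrist');im=r.snapshot('wrist');cv2.imwrite('pics/w9.png',im);"
```

```text
t 19.55 tcp [0.5459 0.1537 0.0513] rpy [-3.1415e+00  1.0000e-04  1.6118e+00] F [-0.21 -2.45  0.75] gap 0.0638
shift [-0.0157 -0.0001  0.0013] turn [-0.0001  0.0001  0.0008]
```

View pics/w9.png

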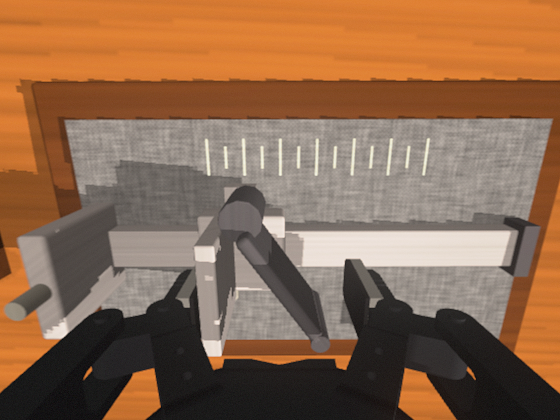

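step_arm --pt "0.005 0 0 0 0 0" --pt "0.014 0 0 0 0 0" --pt "0.024 0 0 0 0 0" --pt "0.034 0 0 0 0 0" --pt "0.044 0 0 0 0 0" --pt "0.054 0 0 0 0 0" --pt "0.064 0 0 0 0 0" --pt "0.073 0 0 0 0 0" --pt "0.079 0 0 0 0 0" --pt "0.081 0 0 0 0 0" --claw 0.064

```text
t: 20.85
tool_pos: [0.5424, 0.2349, 0.0513]
orientation: [-3.141, 0.0, 1.612]
contact_force: [-2.3, -4.2, 2.3]
finger_gap: 0.748
```

```bash
python3 -c "
from h import *
go([.5465,.2395,.05],1.611)
W=cam('wrist');im=r.snapshot('wrist');cv2.imwrite('pics/w10.png',im);print(W[1],repr(r.camera_info('wrist')['attitude']))
im=r.snapshot('side');cv2.imwrite('pics/s10.png',im);crop('pics/s10c.png',cv2.convertScaleAbs(im,alpha=1.7),125,130,160,120,5)
im=r.snapshot('top');cv2.imwrite('pics/t10.png',im);crop('pics/t10c.png',cv2.convertScaleAbs(im,alpha=1.7),120,200,150,100,5)"
```

```text
t 20.85 tcp [0.5424 0.2349 0.0513] rpy [-3.1414e+00  1.0000e-04  1.6124e+00] F [-2.28 -4.22  2.31] gap 0.0639
shift [0.0044 0.0043 0.0013] turn [-0.0002  0.0001  0.0014]
[0.46874836 0.23322795 0.19512631] array([-2.93621768e-01,  4.40876557e-04,  1.61234061e+00])
```

View pics/w10.png

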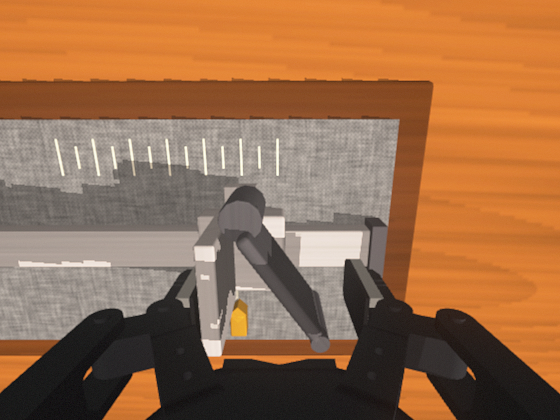

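View pics/s10c.png

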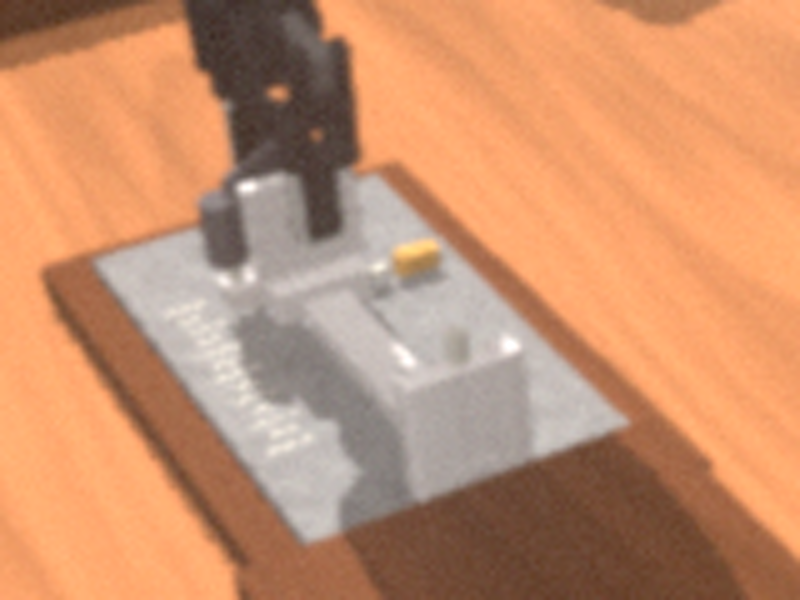

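View pics/t10c.png

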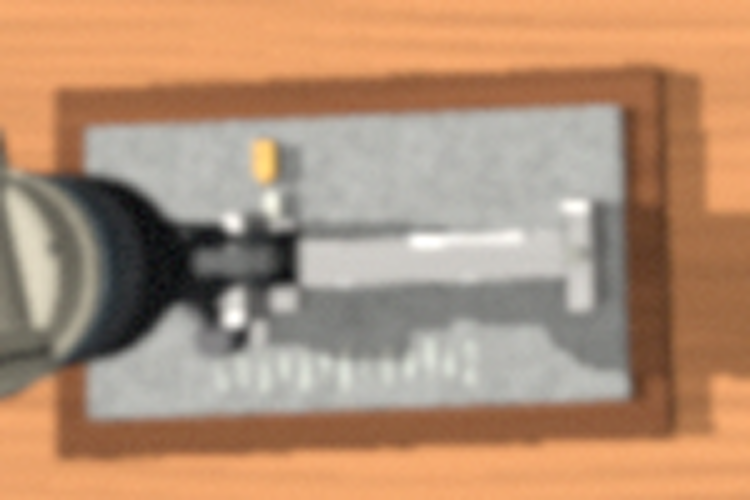

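```bash
python3 -c "
from h import *
im=cv2.imread('pics/w10.png')
crop('pics/w10a.png',im,180,190,140,100,5.7)
crop('pics/w10b.png',im,180,265,140,100,5.7)
s=cv2.imread('pics/s10.png');crop('pics/s10d.png',cv2.convertScaleAbs(s,alpha=1.7),165,160,70,50,11)"
```

```text
(no output)
```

View pics/w10a.png

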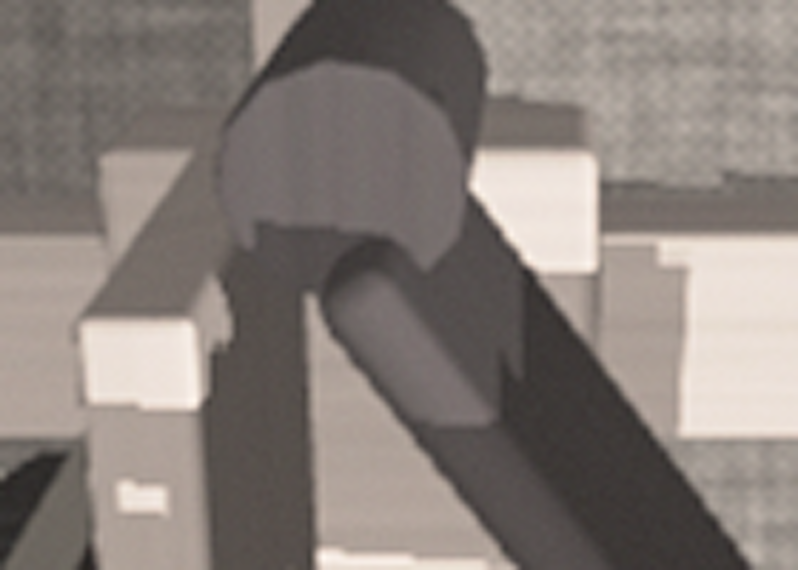

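View pics/w10b.png

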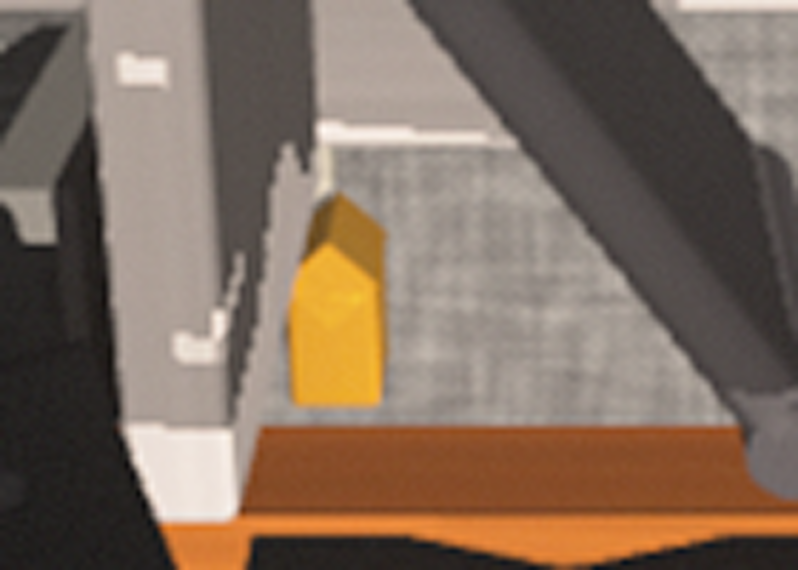

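View pics/s10d.png

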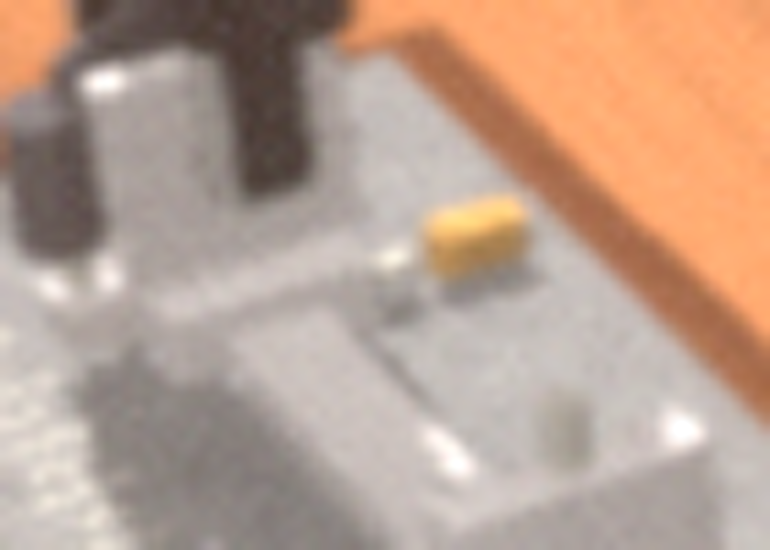

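```bash
cat > m.py <<'E'
from h import *
from g import p
W=(cam('wrist')[0],np.array([0.46874836,0.23322795,0.19512631]),R.from_euler('xyz',[-2.93621768e-01,4.40876557e-04,1.61234061]).as_matrix())
def px(x0,y0,c): return np.array([x0+(c[0]+.5)/5.7-.5,y0+(c[1]+.5)/5.7-.5])
a=lambda *c:px(180,190,c); b=lambda *c:px(180,265,c)
def ing(u,z):
    q=onz(W,u,z)[:2]-p[:2]; cs,sn=np.cos(p[2]),np.sin(p[2]); return np.round(np.array([cs*q[0]+sn*q[1],-sn*q[0]+cs*q[1]])*1e3,1)
for n,u,z in [('pl',a(80,320),.09),('pl',a(197,320),.09),('pl',b(160,522),.09),('pl',b(240,518),.09),('tiptop',b(330,245),.034),('tiplow',b(343,195),.024),('r',b(293,405),.034),('r',b(382,405),.034),('lever tip',b(790,445),.089)]: print(n,ing(u,z))
E
python3 m.py
```

```text
pl [-25.2  33.6]
pl [-25.2  41.2]
pl [24.9 35.4]
pl [24.6 41.3]
tiptop [39.3 40. ]
tiplow [39.5 40.1]
r [59.6 35.1]
r [59.6 44.9]
lever tip [19.  81.7]
```

```bash
python3 -c "
from h import *
im=cv2.imread('pics/t10.png');crop('pics/t10d.png',cv2.convertScaleAbs(im,alpha=1.6),155,220,40,30,20)"
```

```text
(no output)
```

View pics/t10d.png

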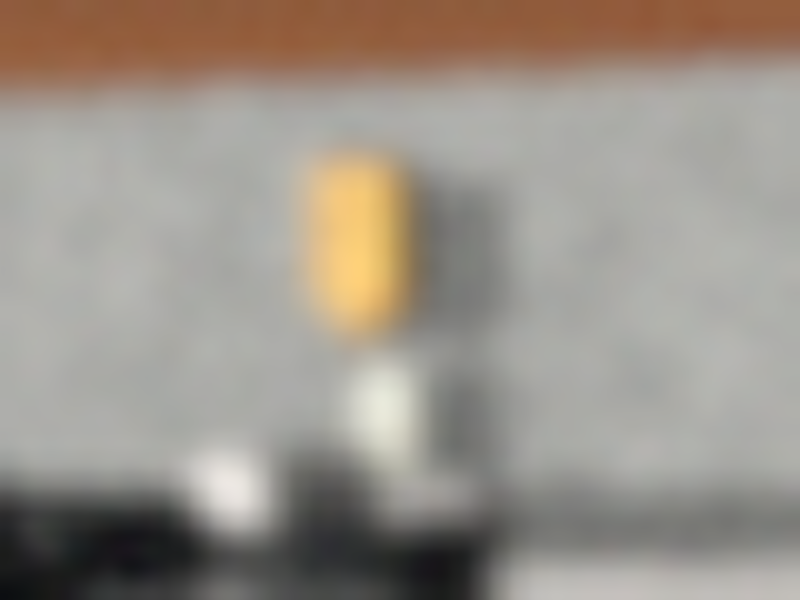

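step_arm --pt "0.0005 0 0 0 0 0" --pt "0.001 0 0 0 0 0" --pt "0.0015 0 0 0 0 0" --pt "0.002 0 0 0 0 0" --pt "0.0024 0 0 0 0 0" --pt "0.0024 0 0 0 0 0" --pt "0.0024 0 0 0 0 0" --pt "0.0024 0 0 0 0 0" --pt "0.0024 0 0 0 0 0" --pt "0.0024 0 0 0 0 0" --claw 0.064

```text
t: 22.25
tool_pos: [0.5425, 0.2366, 0.0512]
orientation: [-3.141, 0.0, 1.612]
contact_force: [-1.9, -5.0, 2.2]
finger_gap: 0.746
```

```bash
python3 -c "
from h import *
go([.5465,.2395,.05],1.611)
W=cam('wrist');im=r.snapshot('wrist');cv2.imwrite('pics/w11.png',im);print(repr(W[1]),repr(r.camera_info('wrist')['attitude']))
crop('pics/w11a.png',im,180,190,140,100,5.7)
crop('pics/w11b.png',im,180,265,140,100,5.7)
im=r.snapshot('top');crop('pics/t11d.png',cv2.convertScaleAbs(im,alpha=1.6),155,220,40,30,20)"
```

```text
t 22.25 tcp [0.5425 0.2366 0.0512] rpy [-3.1413e+00  1.0000e-04  1.6116e+00] F [-1.92 -4.99  2.17] gap 0.0637
shift [0.0027 0.0042 0.0012] turn [-0.0003  0.0001  0.0006]
array([0.46875814, 0.23501712, 0.19509452]) array([-2.93557246e-01,  6.40282144e-04,  1.61162725e+00])
```

View pics/w11a.png

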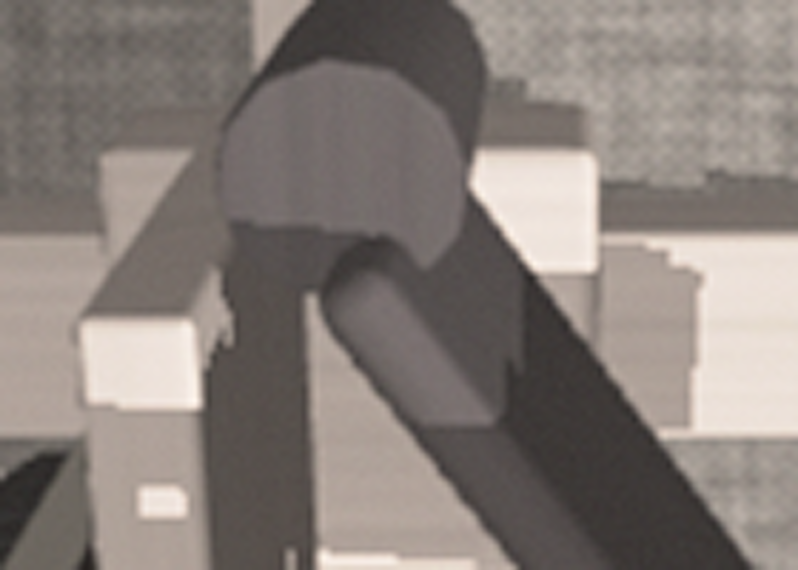

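View pics/w11b.png

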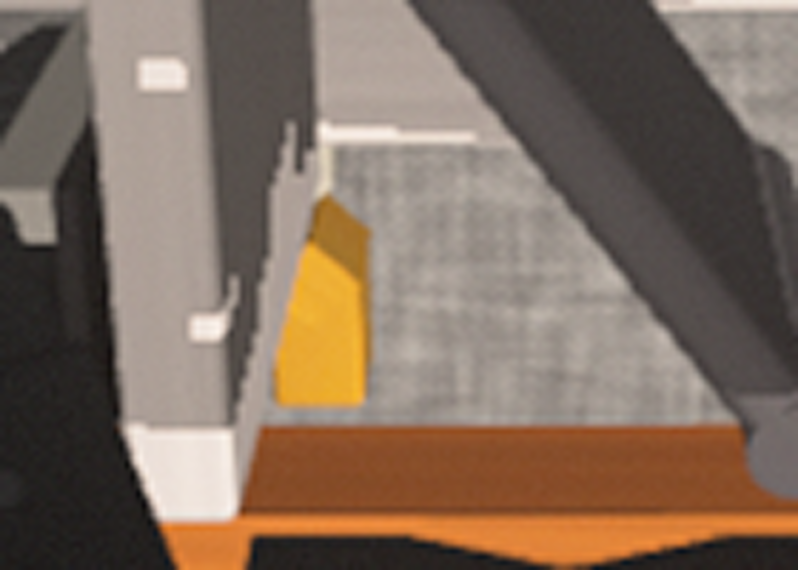

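View pics/t11d.png

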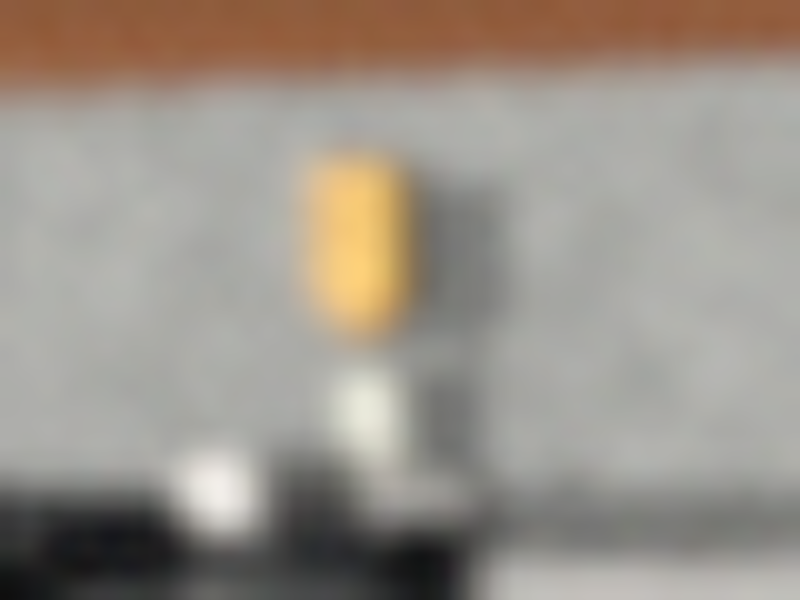

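step_arm --pt "-0.002 0 0 0 0 0" --pt "-0.004 0 0 0 0 0" --pt "-0.0052 0 0 0 0 0" --pt "-0.0052 0 0 0 0 0" --pt "-0.0052 0 0 0 0 0" --pt "-0.0052 0 0 0 0 0" --pt "-0.0052 0 0 0 0 0" --pt "-0.0052 0 0 0 0 0" --pt "-0.0052 0 0 0 0 0" --pt "-0.0052 0 0 0 0 0" --claw 0.052

```text
t: 23.6
tool_pos: [0.543, 0.2318, 0.0513]
orientation: [3.141, 0.0, 1.612]
contact_force: [2.2, -4.3, 2.0]
finger_gap: 0.612
```

```bash
cat > look.py <<'E'
import sys
from h import *
n=sys.argv[1]
go([.5425,.2366,.0512],1.611)
im=r.snapshot('wrist');cv2.imwrite(f'pics/w{n}.png',im)
im=r.snapshot('top');crop(f'pics/t{n}d.png',cv2.convertScaleAbs(im,alpha=1.6),155,220,40,30,20)
E
python3 look.py 12
```

```text
t 23.6 tcp [0.543  0.2318 0.0513] rpy [3.1411 0.     1.612 ] F [ 2.23 -4.35  1.96] gap 0.0523
shift [ 0.0048 -0.0003  0.0001] turn [0.0005 0.     0.001 ]
```

View pics/w12.png

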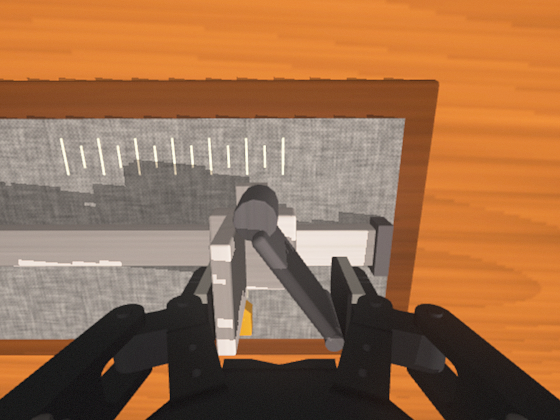

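View pics/t12d.png

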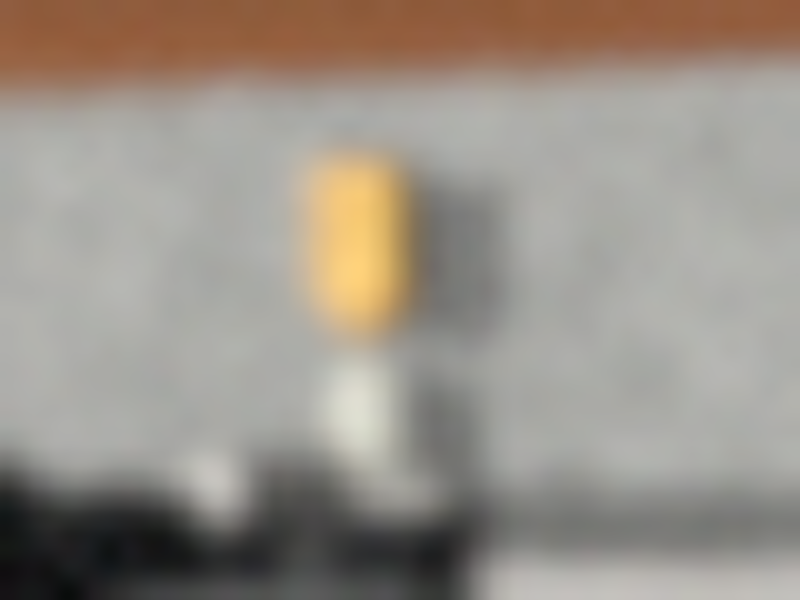

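step_arm --pt "-0.002 0 0 0 0 0" --pt "-0.004 0 0 0 0 0" --pt "-0.005 0 0 0 0 0" --pt "-0.005 0 0 0 0 0" --pt "-0.005 0 0 0 0 0" --pt "-0.005 0 0 0 0 0" --pt "-0.005 0 0 0 0 0" --pt "-0.005 0 0 0 0 0" --pt "-0.005 0 0 0 0 0" --pt "-0.005 0 0 0 0 0" --claw 0.042

```text
t: 24.95
tool_pos: [0.5431, 0.2266, 0.0514]
orientation: [3.141, 0.0, 1.612]
contact_force: [0.6, -4.9, 5.2]
finger_gap: 0.496
```

```bash
python3 look.py 13
```

```text
t 24.95 tcp [0.5431 0.2266 0.0514] rpy [3.1413e+00 1.0000e-04 1.6119e+00] F [ 0.64 -4.93  5.2 ] gap 0.0423
shift [ 0.01   -0.0001  0.0002] turn [0.0003 0.0001 0.0009]
```

View pics/w13.png

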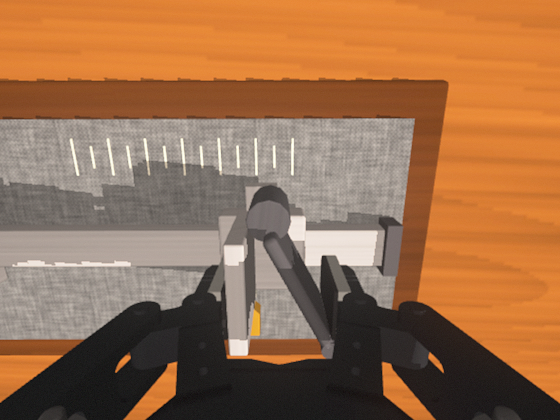

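View pics/t13d.png

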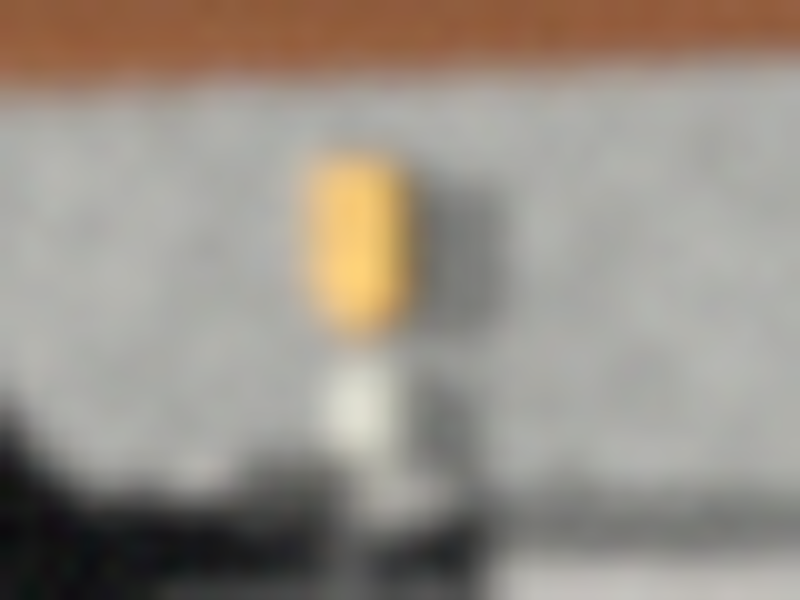

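step_arm --pt "-0.002 0 0 0 0 0" --pt "-0.004 0 0 0 0 0" --pt "-0.005 0 0 0 0 0" --pt "-0.005 0 0 0 0 0" --pt "-0.005 0 0 0 0 0" --pt "-0.005 0 0 0 0 0" --pt "-0.005 0 0 0 0 0" --pt "-0.005 0 0 0 0 0" --pt "-0.005 0 0 0 0 0" --pt "-0.005 0 0 0 0 0" --claw 0.032

```text
t: 26.3
tool_pos: [0.5433, 0.2216, 0.0514]
orientation: [3.141, 0.0, 1.612]
contact_force: [0.8, -4.7, 4.8]
finger_gap: 0.373
```

```bash
python3 look.py 14
```

```text
t 26.3 tcp [0.5433 0.2216 0.0514] rpy [3.1412 0.     1.6118] F [ 0.84 -4.73  4.75] gap 0.0319
shift [ 0.015  -0.0002  0.0002] turn [0.0004 0.     0.0008]
```

View pics/w14.png

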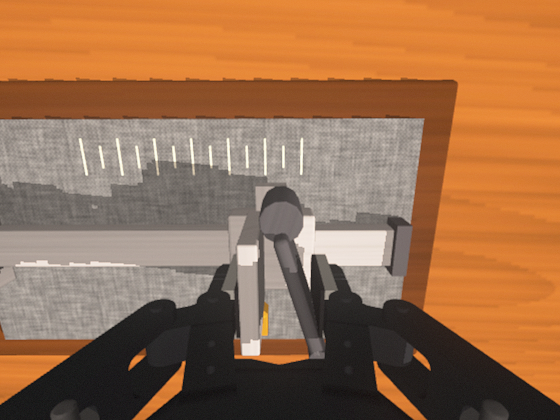

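View pics/t14d.png

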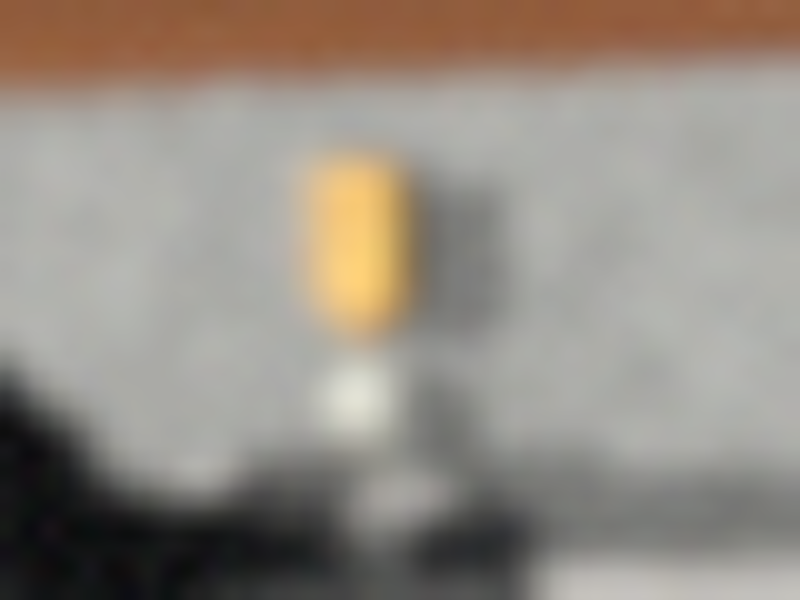

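step_arm --pt "-0.002 0 0 0 0 0" --pt "-0.0035 0 0 0 0 0" --pt "-0.0043 0 0 0 0 0" --pt "-0.0043 0 0 0 0 0" --pt "-0.0043 0 0 0 0 0" --pt "-0.0043 0 0 0 0 0" --pt "-0.0043 0 0 0 0 0" --pt "-0.0043 0 0 0 0 0" --pt "-0.0043 0 0 0 0 0" --pt "-0.0043 0 0 0 0 0" --claw 0.024

```text
t: 27.65
tool_pos: [0.5435, 0.2173, 0.0514]
orientation: [3.141, 0.0, 1.612]
contact_force: [0.6, -3.9, 6.1]
finger_gap: 0.281
```

```bash
python3 look.py 15
```

```text
t 27.65 tcp [0.5435 0.2173 0.0514] rpy [3.1411 0.     1.6119] F [ 0.59 -3.9   6.08] gap 0.024
shift [ 0.0193 -0.0002  0.0002] turn [0.0005 0.     0.0009]
```

View pics/t15d.png

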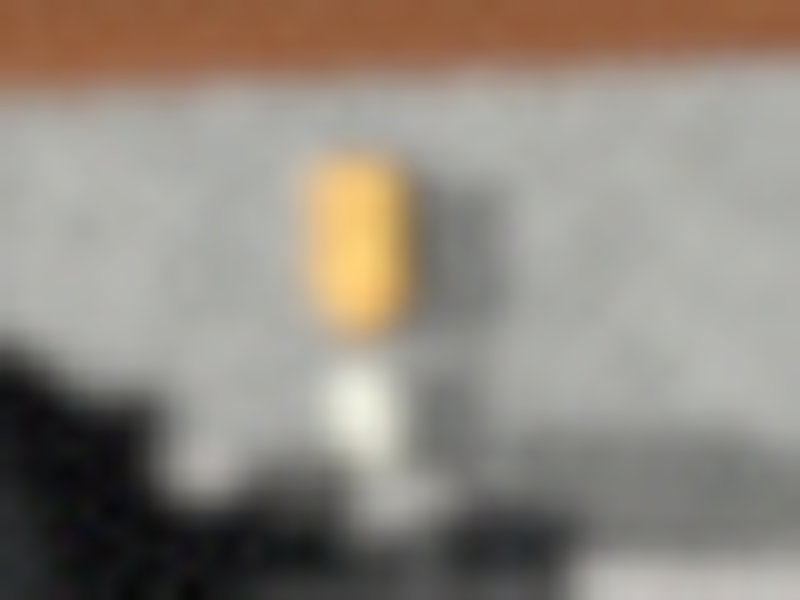

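View pics/w15.png

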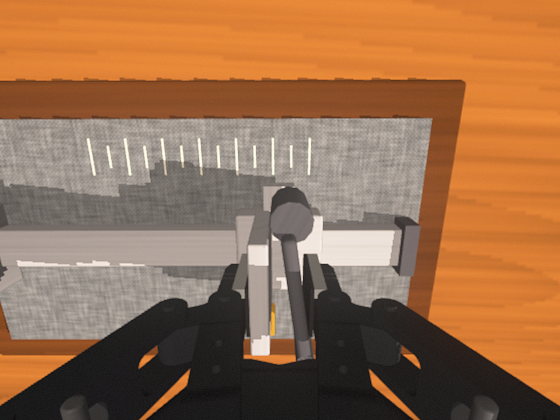

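step_arm --pt "-0.0018 0 0 0 0 0" --pt "-0.0032 0 0 0 0 0" --pt "-0.0036 0 0 0 0 0" --pt "-0.0036 0 0 0 0 0" --pt "-0.0036 0 0 0 0 0" --pt "-0.0036 0 0 0 0 0" --pt "-0.0036 0 0 0 0 0" --pt "-0.0036 0 0 0 0 0" --pt "-0.0036 0 0 0 0 0" --pt "-0.0036 0 0 0 0 0" --claw 0.0

```text
t: 29.0
tool_pos: [0.5438, 0.2139, 0.0517]
orientation: [3.141, -0.001, 1.611]
contact_force: [2.1, -4.8, 7.4]
finger_gap: 0.185
```

```bash
python3 look.py 16; python3 -c "
from h import *
print(repr(r.camera_info('wrist')['attitude']),r.camera_info('wrist')['position'])
im=cv2.imread('pics/w16.png');crop('pics/w16a.png',im,220,200,120,90,6);crop('pics/w16b.png',im,220,280,120,90,6)"
```

```text
t 29.0 tcp [0.5438 0.2139 0.0517] rpy [ 3.1409e+00 -7.0000e-04  1.6113e+00] F [ 2.12 -4.76  7.42] gap 0.0158
shift [ 0.0227 -0.0004  0.0005] turn [ 0.0007 -0.0007  0.0003]
array([-2.94571274e-01, -1.34780135e-04,  1.61135011e+00]) [0.46993111 0.21215521 0.19545872]
```

View pics/t16d.png

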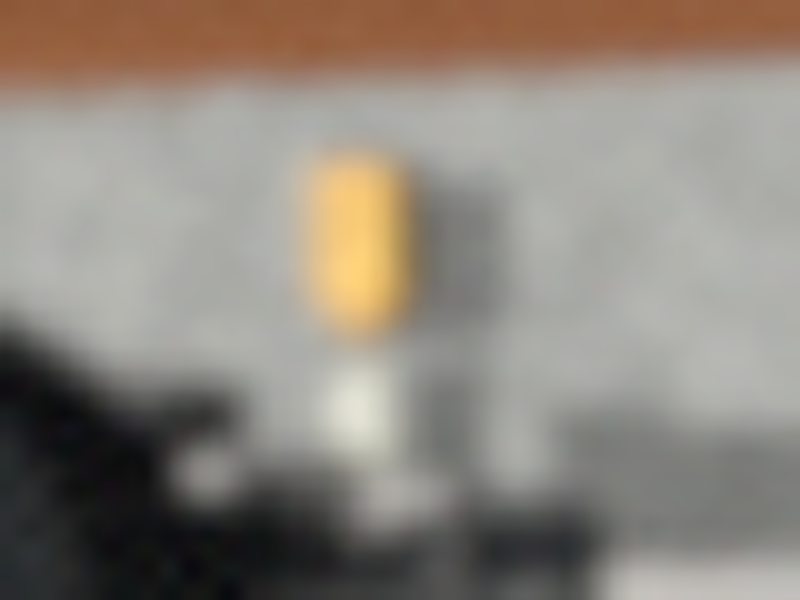

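View pics/w16a.png

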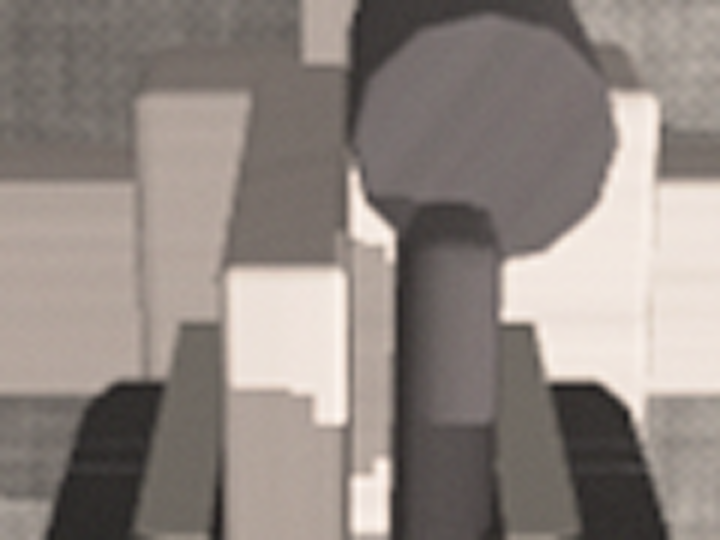

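View pics/w16b.png

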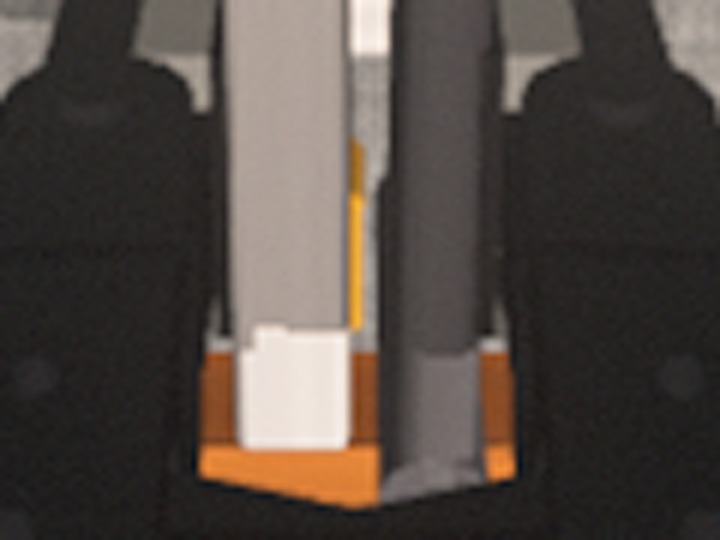

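```bash
python3 - <<'E'
from h import *
import g
p=g.p
W=cam('wrist')
def px(x0,y0,c): return np.array([x0+(c[0]+.5)/6-.5,y0+(c[1]+.5)/6-.5])
a=lambda *c:px(220,200,c); b=lambda *c:px(220,280,c)
def ing(u,z):
    q=onz(W,u,z)[:2]-p[:2]; cs,sn=np.cos(p[2]),np.sin(p[2]); return np.round(np.array([cs*q[0]+sn*q[1],-sn*q[0]+cs*q[1]])*1e3,1)
for n,u,z in [('pl-',a(228,265),.09),('pl+',a(345,265),.09),('pl-',b(242,448),.09),('pl+',b(348,448),.09),('mark right rear',b(361,330),.034),('m right low front',b(363,150),.024),('tip',b(432,475),.089),('blade-',a(400,420),.089),('blade+',a(497,420),.089),('blade-',b(385,350),.089),('blade+',b(482,350),.089)]: print(n,ing(u,z))
im=r.snapshot('side');cv2.imwrite('pics/s17.png',cv2.convertScaleAbs(im,alpha=1.5));crop('pics/s17c.png',cv2.convertScaleAbs(im,alpha=1.7),165,160,70,50,11)
print(r.get_obs()['contact_force'],r.get_obs()['t'])
E
```

```text
pl- [-25.4  36.3]
pl+ [-25.4  43.6]
pl- [24.7 36.2]
pl+ [24.7 43.6]
mark right rear [59.7 44.6]
m right low front [44.6 44.9]
tip [28.  49.6]
blade- [-14.2  47.1]
blade+ [-14.2  53.3]
blade- [17.4 46.2]
blade+ [17.4 52.9]
[ 0.80492314 -4.32979109  7.15572146] 29.15
```

View pics/s17.png

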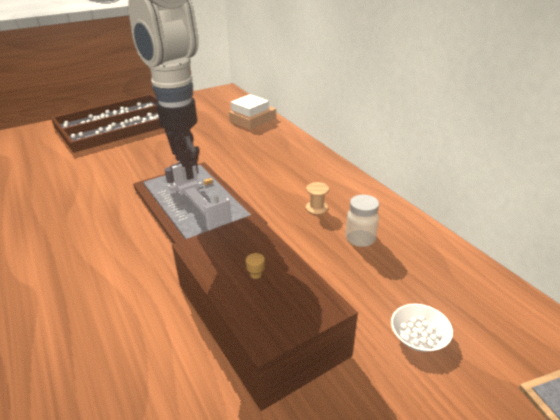

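View pics/s17c.png

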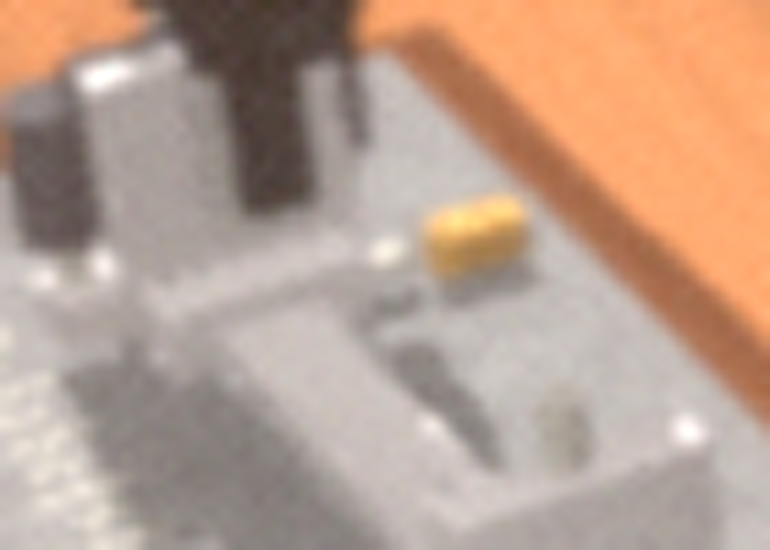

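step_arm --pt "0 0 0 0 0 0" --pt "0 0 0 0 0 0" --pt "0 0 0 0 0 0" --pt "0 0 0 0 0 0" --pt "0 0 0 0 0 0" --pt "0 0 0 0 0 0" --pt "0 0 0 0 0 0" --pt "0 0 0 0 0 0" --pt "0 0 0 0 0 0" --pt "0 0 0 0 0 0" --claw 0.0

```text
t: 30.4
tool_pos: [0.5437, 0.2139, 0.0516]
orientation: [3.141, -0.001, 1.611]
contact_force: [1.1, -4.6, 6.7]
finger_gap: 0.188
```

```bash
python3 -c "
from h import *
o=r.get_obs();print(o['t'],o['tool_pos'],o['finger_gap'],o['contact_force'])
print(r.finish_job())"
```

```text
30.4 [0.54374862 0.21386917 0.05164583] 0.18791460115118758 [ 1.05711474 -4.63460301  6.72529325]
the job is handed in; nothing more can be done
None
```

I finished the job and handed it in at 30.4 s; it reports no verdict. The arm is still gripping the leg at the mark with the lever shut.

- **Cover:** I lifted it by its knob and set it down flat on the bench to the -y side, knob up. It was let go at about (0.51, -0.18), roughly 0.35 m from the gauge's centre.
- **Leg and lever:** With the lever still open, I pushed the leg to the mark and held it there within about 1 mm, at about 5 N. I then shut the lever in small closing steps, checking the pointer against the mark after each one.
- **Last checks:**
    - **Position:** the wrist view put the leg at 39.9 mm and the mark at about 39.7 mm in the gauge's frame, so about 0.2 mm off.
    - **Lever:** the blade was parallel to the plate within about 0.02 rad.
    - **Grip:** the tool was stationary in the last hold and still felt the spring's pull of about 4.6 N.
    - **Bystanders:** the jar, spool and dish were where they started in the side view.
- **Disagreements:** the gripper read about 16 mm on the 18 mm stack. It also read about 2 mm low on the 28 mm knob, so I took this as a constant offset. Before the last push, contact geometry put the leg about 1.3 mm further short of the mark than the wrist view did. The top view agreed with the wrist view, so I trusted the cameras.

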